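# Change the specimen carriers in a hardness-test clamping fixture

### The arm

A 7-joint arm with a two-finger parallel gripper is mounted at the origin on the work surface. World frame = base frame: x ahead of the robot, y to its left, z up, the work surface at z = 0. Lengths are in m, angles in rad, forces in N, time in s.
With the tool pointing down it reaches from about 0.4 to 0.875 m from the base axis. Payload 19.3 kg.
Tool frame: the origin (TCP) lies between the finger pads; the fingertips stand 17 mm ahead of it and the grasp point (between the pads) lies 2 mm behind it; z points along the fingers, y is the line along which they close (so a half turn about z gives the same grasp; the last joint's range is limited). The gripper opens to 85 mm and grips with 20 to 120 N. Pads are 22 mm wide; open, the fingers measure 114 mm over their backs; the gripper's body (76 mm by 85 mm) begins 54 mm behind the grasp point. The pads swing forward as they close: fully open they stand 13 mm farther back than shut.
Start: joints at [1.278, 0.521, -0.036, 1.599, 0.021, 1.021, -0.113], TCP at [0.138, -0.61, 0.248] pointing down, gripper open.
Joint ranges: [-2.91, 2.91], [-0.3, 2.13], [-1.5, 1.42], [0.17, 2.43], [-1.26, 4.41], [0.16, 1.93], [-2.52, 2.52]. Speed limits (rad/s): [1.89, 1.89, 2.39, 2.39, 3.01, 3.01, 3.01].

### API

Orientations are given as [roll, pitch, yaw] about the fixed x, y, z axes, in that order (R = Rz(yaw) Ry(pitch) Rx(roll)).
In Python, from workcell import bot gives the robot as it stands.
- The arm moves only by the shell command python3 -m inch 'ROWS' [FORCE]. ROWS is JSON, a list of rows, each a list of 7 numbers: the shift along the tool's x, y, z in units of 200 mm (1.0 is 200 mm), then the turn, a rotation vector about the tool's x, y, z in units of 90 degrees (1.0 is 90 degrees), then the opening, from 0 (shut) to 1 (fully open). In form: [[x, y, z, rx, ry, rz, grip], ...]. A call has 1 to 20 rows; each row is the pose to reach, as a shift and turn from the pose commanded when the call began, along the tool's axes at that moment; what a row does not reach only later rows make up. A row lasts 1/8 s, in which the tool goes at most 62.5 mm and 10.7 degrees, less where a joint would pass 70% of its speed; a pose out of reach is approached as far as the arm can. A call with a number of a shift or a turn outside -1 to 1 is refused whole. A call with a gripper value outside its range is refused whole. The fingers move at their own pace and stop on an object; FORCE is the grip in N (left out, the last holds). Time passes only in rows, so rows that repeat a pose let the fingers close. It gives the time, the measured TCP pose, the force, the opening and the grip force at its end, in the units of the state.
- bot.observe(): the state, without advancing time (a new reading comes with each control period).
- bot.grab_frame(name): name is "scene" or "top" or "wrist"; returns a dict with "img" (384x512x3 uint8, red, green, blue), "z_map" (384x512 float32, m along the optical axis (not along the pixel's ray), 0 where there is no reading), "vfov" (degrees; the focal length in pixels is half the picture's height over the tangent of half this angle, whatever the lens; pixels are square), "cx", "cy" (the principal point, pixels), "rvec" (rotation vector, rad) and "tvec" (3), from world to camera coordinates, as OpenCV has them. Camera axes: x right, y down, z forward; pixel columns grow to the right and rows downward; lengths in m; the calibration is good to about 2 mm. A picture is of the moment at which its call begins.
- bot.job_done(): hands the job in; it is judged then, once.
The state is a dict: "clock": time; "qpos": joint angles; "qd": joint speeds; "joint_efforts": joint torques, N m; "position": TCP position; "tool_rot": TCP orientation; "force": force on the tool from outside, world axes, zero at the start; "moment": the same for the moment, N m; "grip_width": finger opening in m; "finger_force": force on a finger pad.
Only numpy, scipy, OpenCV 4.12 (cv2) and the standard library are available. Lean on these libraries where they do the work, as an engineer would, in place of code of your own. Each camera call takes 0.05 s, during which the arm holds its last target. There are 200 camera calls.

### The job

Change over the hardness-test specimens in the clamping fixture: unscrew the clamp nut all the way so that the bar is raised, slide every finished carrier out from under the bar and lay it flat in the grey tray, and slide every fresh carrier from the bench, disc end first, under the bar into a lane of its own until it is fully home against the back stop. Then screw the nut down tight again, and leave the other things on the bench alone.

Things in the scene. Friction and masses are not known exactly. Their poses are not given: they have to be found in the camera images.
- fixture: fixed clamping fixture: dark steel base plate 220 (x) x 236 (y) x 12 mm, origin at the centre of its underside, x pointing inwards, away from the robot. Five rails along x, 9 mm high, from x = -6 to +95 mm, make four lanes; the plate is bare in front of them. Back stop, 18 mm high, face at x = +95 mm: a carrier fully home has its origin at x = +30, z = 12 mm
- bar_mid (a point): middle of the clamp bar's underside, at x = 40, y = 0 of the fixture. The bar is 30 mm along the fixture's x, 236 mm along y (over all lanes), 14 mm thick; it only moves up and down: underside 22.2 mm above the table when the nut is tight, 33.6 mm when fully unscrewed. The stud through nut and bar is 12 mm thick, its top 84 mm high
- nut (a joint): the captive hex clamp nut on top of the bar, turning about the vertical stud: 0 = screwed tight (bar down), 3.8 rad = fully unscrewed (bar raised 11.4 mm). It grows counter-clockwise seen from above and raises bar and nut 3 mm per rad; it stays where it is left
- nut_grip (a point): point on the nut's axis, 22 mm above the bar's top; it rises and turns with the nut. The nut is 27 mm across flats and 34 mm tall (from 22 mm below this point to 12 mm above it); two of its flats face along this point's +x and -x, the others at every 60 degrees
- tray: fixed grey open tray for finished carriers, 210 (its x) x 160 (y) x 25 mm high, walls and floor 4 to 5 mm thick; origin at the centre of its underside, z up
- lane_1 (a point): centre of the mouth of a fixture lane on its floor, 12 mm above the table, at x = 0, y = -75 mm of the fixture; the lane is 38 mm wide, between rails 12 mm thick with rounded noses, and runs along the fixture's x
- lane_2 (a point): centre of the mouth of a fixture lane on its floor, 12 mm above the table, at x = 0, y = -25 mm of the fixture; the lane is 38 mm wide, between rails 12 mm thick with rounded noses, and runs along the fixture's x
- lane_3 (a point): centre of the mouth of a fixture lane on its floor, 12 mm above the table, at x = 0, y = 25 mm of the fixture; the lane is 38 mm wide, between rails 12 mm thick with rounded noses, and runs along the fixture's x
- lane_4 (a point): centre of the mouth of a fixture lane on its floor, 12 mm above the table, at x = 0, y = 75 mm of the fixture; the lane is 38 mm wide, between rails 12 mm thick with rounded noses, and runs along the fixture's x
- done_1: finished carrier: aluminium sled 130 (x) x 34 (y) x 10 mm; fixed on top a steel disc, 30 mm across, 6 mm high, at x = +45 mm, and an upright grip tab at x = -60 mm, 10 mm thick along x, 20 mm along y, its top 62 mm above the underside. Origin: centre of the underside. Three tiny dents on its disc. At the start, if present, home in a lane under the bar
- done_2: finished carrier: aluminium sled 130 (x) x 34 (y) x 10 mm; fixed on top a steel disc, 30 mm across, 6 mm high, at x = +45 mm, and an upright grip tab at x = -60 mm, 10 mm thick along x, 20 mm along y, its top 62 mm above the underside. Origin: centre of the underside. Three tiny dents on its disc. At the start, if present, home in a lane under the bar
- done_3: finished carrier: aluminium sled 130 (x) x 34 (y) x 10 mm; fixed on top a steel disc, 30 mm across, 6 mm high, at x = +45 mm, and an upright grip tab at x = -60 mm, 10 mm thick along x, 20 mm along y, its top 62 mm above the underside. Origin: centre of the underside. Three tiny dents on its disc. At the start, if present, home in a lane under the bar
- done_4: finished carrier: aluminium sled 130 (x) x 34 (y) x 10 mm; fixed on top a steel disc, 30 mm across, 6 mm high, at x = +45 mm, and an upright grip tab at x = -60 mm, 10 mm thick along x, 20 mm along y, its top 62 mm above the underside. Origin: centre of the underside. Three tiny dents on its disc. At the start, if present, home in a lane under the bar
- fresh_1: fresh carrier: aluminium sled 130 (x) x 34 (y) x 10 mm; fixed on top a steel disc, 30 mm across, 6 mm high, at x = +45 mm, and an upright grip tab at x = -60 mm, 10 mm thick along x, 20 mm along y, its top 62 mm above the underside. Origin: centre of the underside. At the start, if present, lying on the bench
- fresh_2: fresh carrier: aluminium sled 130 (x) x 34 (y) x 10 mm; fixed on top a steel disc, 30 mm across, 6 mm high, at x = +45 mm, and an upright grip tab at x = -60 mm, 10 mm thick along x, 20 mm along y, its top 62 mm above the underside. Origin: centre of the underside. At the start, if present, lying on the bench
- fresh_3: fresh carrier: aluminium sled 130 (x) x 34 (y) x 10 mm; fixed on top a steel disc, 30 mm across, 6 mm high, at x = +45 mm, and an upright grip tab at x = -60 mm, 10 mm thick along x, 20 mm along y, its top 62 mm above the underside. Origin: centre of the underside. At the start, if present, lying on the bench
- ref_block: bystander, to be left alone: round steel reference block, 44 x 14 mm; origin at the underside's centre
- anvil_ring: bystander, to be left alone: dark steel ring, 70 mm across, 28 mm high; origin at the underside's centre
- bottle: bystander, to be left alone: white bottle, 56 mm across, 130 mm high; origin at the underside's centre
- jar: bystander, to be left alone: amber jar, 60 mm across, 60 mm high; origin at the underside's centre
- v_anvil: bystander, to be left alone: stepped round dark anvil, 56 mm across, 20 mm high; origin at the underside's centre
There are look-alikes about, which are no part of the job. Leave any black look-alike of the fresh_2 alone.

How it is judged:
On the way, in this order (a step that is already met when the one before it is completed fails the run):
1. the nut is unscrewed and the bar raised (value of joint nut above 3 rad), for 0.2 s.
2. every finished carrier lies in the tray and every fresh one is home in a lane, the bar still up (value of joint nut above 1.5 rad and x of fresh_1 in the frame of fixture between 0.024 and 0.034 m and y of fresh_1 in the frame of fixture between -0.085 and 0.085 m and z of fresh_1 in the frame of fixture between 0.008 and 0.017 m and angle between each of fresh_1, fresh_2, fresh_3's own z axis and vertical below 0.12 rad and angle between the x axis of each of fresh_1, fresh_2, fresh_3 and the x axis of fixture, either way round below 0.12 rad and x of fresh_2 in the frame of fixture between 0.024 and 0.034 m and y of fresh_2 in the frame of fixture between -0.085 and 0.085 m and z of fresh_2 in the frame of fixture between 0.008 and 0.017 m and x of fresh_3 in the frame of fixture between 0.024 and 0.034 m and y of fresh_3 in the frame of fixture between -0.085 and 0.085 m and z of fresh_3 in the frame of fixture between 0.008 and 0.017 m and x of done_1 in the frame of tray between -0.06 and 0.06 m and y of done_1 in the frame of tray between -0.07 and 0.07 m and z of done_1 in the frame of tray between -0.005 and 0.014 m and angle between each of done_1, done_2, done_3, done_4's own z axis and vertical below 0.15 rad and x of done_2 in the frame of tray between -0.06 and 0.06 m and y of done_2 in the frame of tray between -0.07 and 0.07 m and z of done_2 in the frame of tray between -0.005 and 0.014 m and x of done_3 in the frame of tray between -0.06 and 0.06 m and y of done_3 in the frame of tray between -0.07 and 0.07 m and z of done_3 in the frame of tray between -0.005 and 0.014 m and x of done_4 in the frame of tray between -0.06 and 0.06 m and y of done_4 in the frame of tray between -0.07 and 0.07 m and z of done_4 in the frame of tray between -0.005 and 0.014 m), for 0.2 s.
3. the nut is screwed tight (value of joint nut below 0.4 rad), for 0.2 s.
At the end, for the whole second after the job is handed in: Nut within 0.4 rad of tight; every fresh carrier flat in a lane, parallel to it, disc end inwards under the bar, within 6 mm of the back stop; every finished carrier lying flat inside the tray; all at rest (value of joint nut below 0.4 rad and x of fresh_1 in the frame of fixture between 0.024 and 0.034 m and y of fresh_1 in the frame of fixture between -0.085 and 0.085 m and z of fresh_1 in the frame of fixture between 0.008 and 0.017 m and angle between each of fresh_1, fresh_2, fresh_3's own z axis and vertical below 0.12 rad and angle between the x axis of each of fresh_1, fresh_2, fresh_3 and the x axis of fixture, either way round below 0.12 rad and x of fresh_2 in the frame of fixture between 0.024 and 0.034 m and y of fresh_2 in the frame of fixture between -0.085 and 0.085 m and z of fresh_2 in the frame of fixture between 0.008 and 0.017 m and x of fresh_3 in the frame of fixture between 0.024 and 0.034 m and y of fresh_3 in the frame of fixture between -0.085 and 0.085 m and z of fresh_3 in the frame of fixture between 0.008 and 0.017 m and x of done_1 in the frame of tray between -0.06 and 0.06 m and y of done_1 in the frame of tray between -0.07 and 0.07 m and z of done_1 in the frame of tray between -0.005 and 0.014 m and angle between each of done_1, done_2, done_3, done_4's own z axis and vertical below 0.15 rad and x of done_2 in the frame of tray between -0.06 and 0.06 m and y of done_2 in the frame of tray between -0.07 and 0.07 m and z of done_2 in the frame of tray between -0.005 and 0.014 m and x of done_3 in the frame of tray between -0.06 and 0.06 m and y of done_3 in the frame of tray between -0.07 and 0.07 m and z of done_3 in the frame of tray between -0.005 and 0.014 m and x of done_4 in the frame of tray between -0.06 and 0.06 m and y of done_4 in the frame of tray between -0.07 and 0.07 m and z of done_4 in the frame of tray between -0.005 and 0.014 m and linear speed of each of fresh_1, fresh_2, fresh_3, done_1, done_2, done_3, done_4 below 0.02 m/s); the robot touches nothing.
It fails at once if a bystander is pushed more than 40 mm (distance of any of ref_block, anvil_ring, bottle, jar, v_anvil from where it was at the start of the episode above 0.04 m).
It fails at once if a bystander is knocked over (angle between any of ref_block, anvil_ring, bottle, jar, v_anvil's own z axis and vertical above 0.6 rad).
Of fresh_1, fresh_2, fresh_3 only 2 to 3 are there at a start; the rules pass over those that are not, and their reading is None.
Of done_1, done_2, done_3, done_4 only 1 to 2 are there at a start; the rules pass over those that are not, and their reading is None.
At some moment in a run one of fresh_1, fresh_2, fresh_3 may be knocked a few centimetres aside while the robot is not near it.
Once in a run the grip may slacken for a moment while it holds something.
It also fails if it takes over 208 s, if anything falls off the work surface, if the arm or the gripper's body presses on something with over 40 N, if the wrist force passes 120 N, or if a joint passes its speed limit or range.

## Working session

There is one attempt and no reset: what is moved stays moved. The work goes in short steps, Python scripts to look and compute and a shell command to move; the robot and the scene stay as the last step left them, time stands still between calls to the robot, and variables do not carry over. Pictures are saved under pics/ and viewed, at most 14 in all, crops included, and the job is handed in when it is done.

```bash
ls; mkdir -p pics; cat > h.py <<'E'
import numpy as np, cv2
from workcell import bot
from scipy.spatial.transform import Rotation as R
def grab(n):
    f=bot.grab_frame(n); f['M']=cv2.Rodrigues(np.array(f['rvec'],float))[0]; f['t']=np.array(f['tvec'],float).ravel()
    f['f']=f['img'].shape[0]/2/np.tan(np.radians(f['vfov'])/2); return f
def ray(f,u,v,z):
    d=f['M'].T@np.array([(u-f['cx'])/f['f'],(v-f['cy'])/f['f'],1]); o=-f['M'].T@f['t']
    return o+d*(z-o[2])/d[2]
def cloud(f):
    h,w=f['z_map'].shape; u,v=np.meshgrid(np.arange(w),np.arange(h)); Z=f['z_map']
    P=np.stack([(u-f['cx'])/f['f']*Z,(v-f['cy'])/f['f']*Z,Z],-1)
    return (P-f['t'])@f['M']
def proj(f,p):
    q=f['M']@np.array(p)+f['t']; return q[:2]/q[2]*f['f']+[f['cx'],f['cy']]
def save(img,n): cv2.imwrite('pics/'+n,img[...,::-1])
def st():
    s=bot.observe(); print({k:np.round(s[k],4).tolist() for k in ['clock','qpos','position','tool_rot','force','grip_width','finger_force']}); return s
E
python3 - <<'E'
from h import *
st()
a=grab('scene');b=grab('top')
for f in(a,b): print(f['vfov'],f['cx'],f['cy'],f['rvec'],f['tvec'],-f['M'].T@f['t'])
save(a['img'],'s0.png');save(cv2.resize(b['img'],(800,600)),'t0.png')
E
```

```text
pics
{'clock': 0.0, 'qpos': [1.2778, 0.522, -0.0363, 1.6, 0.0212, 1.0211, -0.1128], 'position': [0.138, -0.6093, 0.2477], 'tool_rot': [-3.1405, 0.0001, 0.2227], 'force': [-0.4585, 1.2779, 0.1661], 'grip_width': 0.0852, 'finger_force': 0.0}
57.42183920072408 252.28809044604273 192.15355718059607 [ 2.10260581  1.54448301 -0.48886506] [-0.0876754  -0.44557658  1.36626244] [ 1.12229155 -0.25681732  0.86452591]
55.597646591733145 253.26406159397254 194.47998783783876 [ 2.18770588 -2.1616375   0.09562445] [-0.08897502  0.59599373  1.35225055] [ 0.473608   -0.08496793  1.40006519]
```

View pics/s0.png

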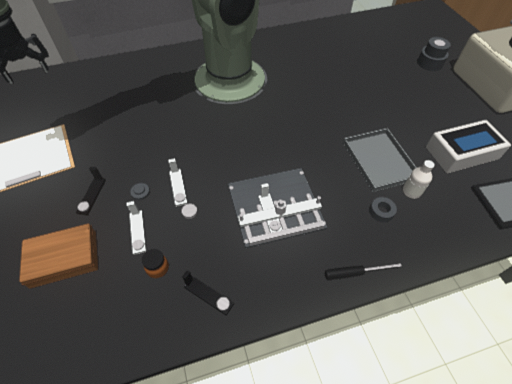

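View pics/t0.png

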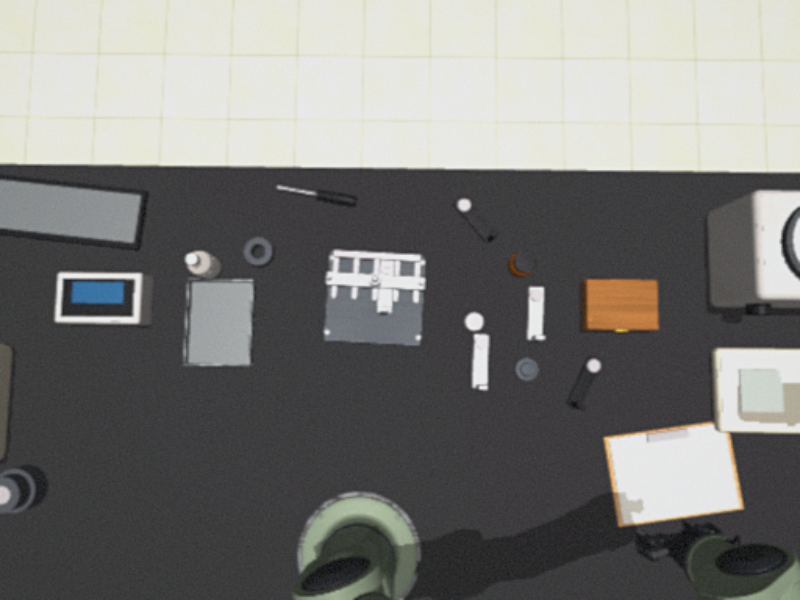

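The top view shows the fixture at (375,297) and the tray at (218,322). Two silver carriers sit on the bench at (536,312) and (481,361), and two black look-alikes at (477,220) and (585,382). One tab in the fixture is at (385,300). The ref block is at (474,321).

The candidates for fresh carriers are the two silver ones, because the black ones are the look-alikes to leave. I'll confirm this in an enlarged crop and measure.

```bash
python3 - <<'E'
from h import *
a=grab('scene');b=grab('top')
c1=cv2.resize(a['img'][155:260,110:335],(800,373),interpolation=cv2.INTER_CUBIC)
save(c1,'c1.png')
g=b['img'].astype(int).sum(2)//3
P=cloud(b)
# silver carriers
roi=(np.arange(512)[None,:]>290)&(np.arange(512)[None,:]<360)&(np.arange(384)[:,None]>175)&(np.arange(384)[:,None]<260)
m=((g>150)&roi).astype(np.uint8)
n,l,s,c=cv2.connectedComponentsWithStats(m)
for i in range(1,n):
    if s[i,4]<20: continue
    pts=np.argwhere(l==i)[:,::-1]
    W=np.array([ray(b,u,v,0.01)[:2] for u,v in pts],np.float32)
    print('bright',s[i],cv2.minAreaRect(W),W.mean(0), 'zmax',P[l==i][:,2].max(), P[l==i][P[l==i][:,2].argmax()])
# depth heights >8mm components anywhere on the bench
H=((P[...,2]>0.007)&(P[...,2]<0.15)&(b['z_map']>0)&(P[...,0]>0.3)&(P[...,0]<0.95)).astype(np.uint8)
n,l,s,c=cv2.connectedComponentsWithStats(H)
for i in range(1,n):
    if s[i,4]<25: continue
    Q=P[l==i]; r=cv2.minAreaRect(Q[:,:2].astype(np.float32))
    print(s[i],'ctr',np.round(r[0],3),'size',np.round(r[1],3),round(r[2],1),'zmax',Q[:,2].max().round(3))
E
```

```text
bright [338 184  11  34 312] ((0.5799870491027832, -0.4252660870552063), (0.03809983283281326, 0.12675581872463226), 89.49701690673828) [ 0.58185256 -0.42345497] zmax 1.400065190703989 [ 0.473608   -0.08496793  1.40006519]
bright [298 200  11  12 106] ((0.5585550665855408, -0.272352010011673), (0.0422181561589241, 0.038228489458560944), 0.05997275933623314) [ 0.5589112 -0.2723406] zmax 0.023542712880360504 [ 0.56313833 -0.25159272  0.02354271]
bright [302 214  11  36 326] ((0.4607298970222473, -0.28742343187332153), (0.03561300411820412, 0.13254043459892273), 87.60372161865234) [ 0.46186304 -0.28786165] zmax 1.400065190703989 [ 0.473608   -0.08496793  1.40006519]
[   0  112   95   49 3541] ctr [0.821 0.733] size [0.374 0.159] 83.8 zmax 0.03
[178 119  51  13 214] ctr [0.869 0.118] size [0.197 0.025] 81.5 zmax 0.033
[291 125  29  31 292] ctr [ 0.813 -0.277] size [0.13  0.045] 43.0 zmax 0.069
[ 452  126   60   76 1629] ctr [ 0.706 -0.908] size [0.297 0.179] 21.9 zmax 0.15
[156 152  20  20 241] ctr [0.724 0.255] size [0.068 0.072] 66.7 zmax 0.036
[118 161  46  75 780] ctr [0.574 0.35 ] s
[... 268 characters left out ...]
1
[ 372  178   51   35 1599] ctr [ 0.604 -0.63 ] size [0.131 0.193] 0.4 zmax 0.061
[338 183  11  35 298] ctr [ 0.581 -0.424] size [0.036 0.131] 87.5 zmax 0.068
[298 200  12  12 108] ctr [ 0.559 -0.273] size [0.04  0.045] 45.3 zmax 0.024
[301 214  12  36 300] ctr [ 0.462 -0.287] size [0.038 0.13 ] 86.5 zmax 0.067
[  0 220   8  52 322] ctr [0.395 0.849] size [0.189 0.02 ] 3.6 zmax 0.059
[ 453  222   59   55 2988] ctr [ 0.401 -0.945] size [0.207 0.215] 86.0 zmax 0.046
[330 227  15  17 171] ctr [ 0.444 -0.4  ] size [0.054 0.055] 69.9 zmax 0.026
[363 228  23  34 315] ctr [ 0.416 -0.542] size [0.041 0.132] 65.9 zmax 0.067
[435 272  14   5  26] ctr [ 0.307 -0.792] size [0.051 0.014] 89.9 zmax 0.017
```

View pics/c1.png

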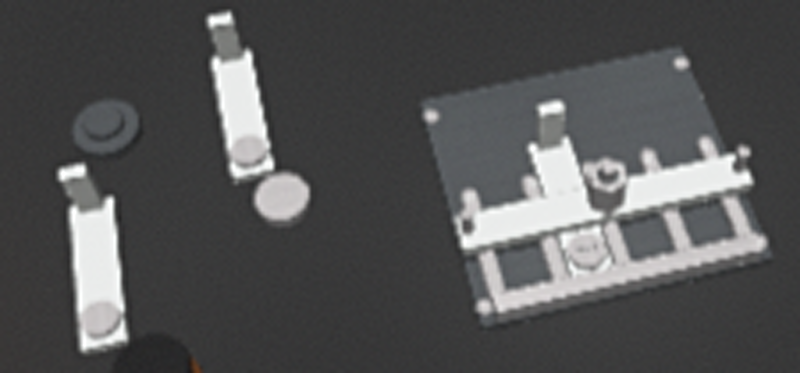

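The crop confirms one finished carrier in lane 2, with dents on its disc. The two silver fresh carriers have their disc ends pointing +x. The black ones are look-alikes. I'll move over the fixture for a wrist view.

```bash

python3 -m inch '[[0.835,-0.802,-0.133,0,0,0,1],[0.835,-0.802,-0.133,0,0,0,1],[0.835,-0.802,-0.133,0,0,0,1],[0.835,-0.802,-0.133,0,0,0,1],[0.835,-0.802,-0.133,0,0,0,1]]' 40
python3 -m inch '[[0.835,-0.802,-0.133,0,0,0,1],[0.835,-0.802,-0.133,0,0,0,1],[0.835,-0.802,-0.133,0,0,0,1],[0.835,-0.802,-0.133,0,0,0,1],[0.835,-0.802,-0.133,0,0,0,1]]'
python3 -m inch '[[0.835,-0.802,-0.133,0,0,0,1],[0.835,-0.802,-0.133,0,0,0,1],[0.835,-0.802,-0.133,0,0,0,1],[0.835,-0.802,-0.133,0,0,0,1],[0.835,-0.802,-0.133,0,0,0,1],[0.835,-0.802,-0.133,0,0,0,1]]'
python3 - <<'E'
from h import *
st()
w=grab('wrist'); print(w['vfov'],-w['M'].T@w['t'],w['M'][2])
save(cv2.resize(w['img'],(800,600)),'w1.png')
E
```

```text
clock: 0.82
position: [0.2676, -0.4139, 0.2755]
tool_rot: [3.141, -0.001, 0.227]
force: [-0.1, -1.0, 0.2]
grip_width: 0.0856
finger_force: 0.0
clock: 1.45
position: [0.3945, -0.221, 0.3018]
tool_rot: [-3.142, -0.001, 0.227]
force: [0.1, -1.2, 0.4]
grip_width: 0.0854
finger_force: 0.0
clock: 2.2
position: [0.5201, -0.0311, 0.3276]
tool_rot: [3.141, 0.001, 0.221]
force: [-0.4, -0.6, -0.7]
grip_width: 0.0858
finger_force: 0.0
{'clock': 2.2, 'qpos': [0.2505, 0.2942, -0.3851, 1.7545, 0.1219, 1.1174, -1.5228], 'position': [0.5201, -0.0311, 0.3276], 'tool_rot': [3.1413, 0.0011, 0.2213], 'force': [-0.422, -0.576, -0.6961], 'grip_width': 0.0858, 'finger_force': 0.0}
59.069768318402566 [ 0.59173285 -0.01565261  0.45315827] [-0.28388839 -0.06486526 -0.9566608 ]
```

View pics/w1.png

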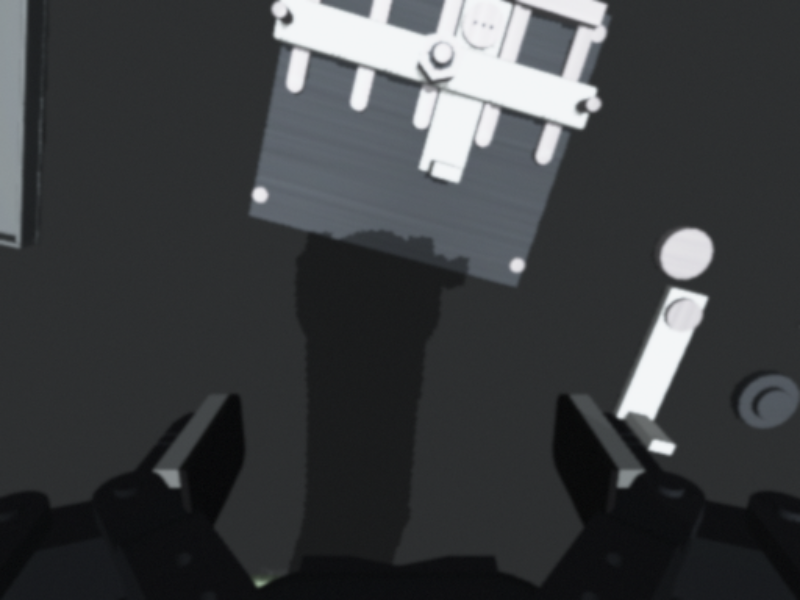

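The wrist view shows the bar, nut at (437,60), done carrier with dents at (483,20), and fresh B on the right. I'll move forward to centre the fixture and measure it.

```bash

python3 -m inch '[[0.78,0.177,0,0,0,0,1],[0.78,0.177,0,0,0,0,1],[0.78,0.177,0,0,0,0,1],[0.78,0.177,0,0,0,0,1],[0.78,0.177,0,0,0,0,1]]'
python3 - <<'E'
from h import *
st()
w=grab('wrist'); print(-w['M'].T@w['t'])
P=cloud(w); z=P[...,2]; v=w['z_map']>0
def rep(n,m):
    Q=P[m&v]; r=cv2.minAreaRect(Q[:,:2].astype(np.float32)); print(n,m.sum(),np.round(r[0],4),np.round(r[1],4),round(r[2],2),'z',np.round(np.percentile(Q[:,2],[5,50,95]),4))
near=(abs(P[...,0]-.61)<.15)&(abs(P[...,1]+.03)<.15)
rep('plate',near&(z>.008)&(z<.015))
rep('plate+',near&(z>.008)&(z<.05))
rep('bar',near&(z>.031)&(z<.041)&(abs(P[...,0]-.654)<.04))
rep('nut',near&(z>.064)&(z<.074)&(abs(P[...,0]-.654)<.03))
rep('stud',near&(z>.078)&(z<.09))
rep('tab',near&(z>.066)&(z<.078)&(P[...,0]<.62))
u=proj(w,[.655,-.03,.07]);x,y=u.astype(int); print(u)
c=cv2.resize(w['img'][max(0,y-45):y+45,x-60:x+60],(800,600),interpolation=cv2.INTER_CUBIC); save(c,'nut.png')
np.savez('w2.npz',img=w['img'],z=w['z_map'],M=w['M'],t=w['t'],f=w['f'],c=[w['cx'],w['cy']])
save(w['img'],'w2.png')
E
```

```text
clock: 2.88
position: [0.6796, -0.0309, 0.3279]
tool_rot: [3.141, 0.001, 0.221]
force: [0.2, 0.6, 0.8]
grip_width: 0.0852
finger_force: 0.0
{'clock': 2.875, 'qpos': [0.1682, 0.5713, -0.3512, 1.3226, 0.1957, 1.282, -1.5367], 'position': [0.6796, -0.0309, 0.3279], 'tool_rot': [3.1413, 0.0008, 0.2215], 'force': [0.2252, 0.6114, 0.8291], 'grip_width': 0.0852, 'finger_force': 0.0}
[ 0.75122813 -0.0154127   0.45348866]
plate 15376 [ 0.6107 -0.0294] [0.2364 0.2203] 87.27 z [0.0108 0.0121 0.0135]
plate+ 25858 [ 0.6107 -0.0293] [0.2367 0.2204] 87.3 z [0.011  0.013  0.0379]
bar 3825 [ 0.6507 -0.0311] [0.2366 0.0307] 87.31 z [0.0356 0.0375 0.0389]
nut 386 [ 0.6537 -0.0772] [0.0304 0.1214] 3.67 z [0.0682 0.0715 0.0729]
stud 90 [ 0.6514 -0.0309] [0.0104 0.0103] 12.64 z [0.0802 0.084  0.0852]
tab 164 [ 0.5797 -0.0527] [0.0199 0.0108] 85.97 z [0.0672 0.0738 0.0751]
[248.54658341 177.34945357]
```

View pics/nut.png

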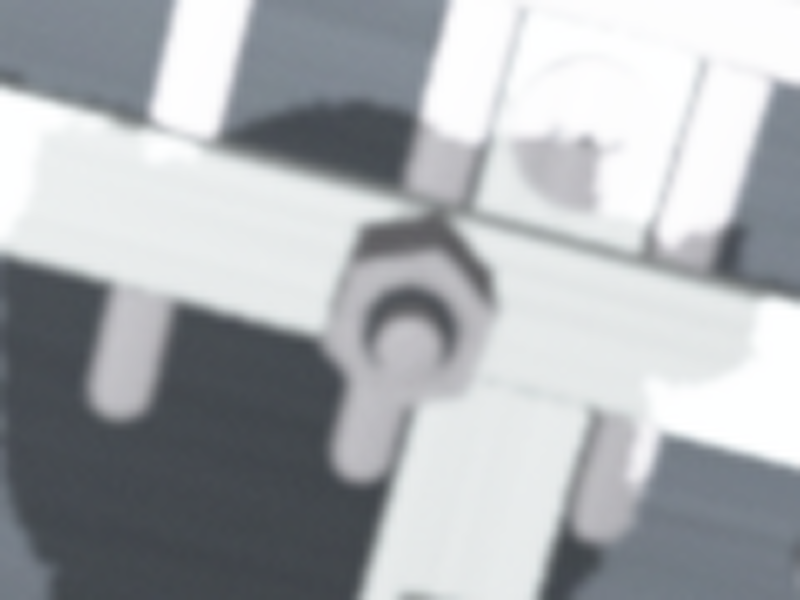

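View pics/w2.png

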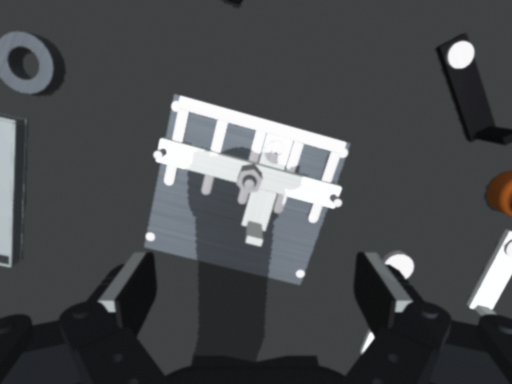

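In the crop, the hex nut on the stud is at (410,320), with a corner up at about (435,215) and the plate edges visible. The fixture fit gives centre (0.6107,-0.0293) and yaw -2.7°. The bar and tab agree with it. Next is the nut orientation, tray and fresh poses.

```bash
python3 - <<'E'
from h import *
w=dict(np.load('w2.npz')); f=dict(z_map=w['z'],M=w['M'],t=w['t'],f=float(w['f']),cx=w['c'][0],cy=w['c'][1])
P=cloud(f); c=np.array([.6507,-.0311])
d=np.hypot(P[...,0]-c[0],P[...,1]-c[1])
Q=P[(d<.02)&(P[...,2]>.066)&(P[...,2]<.074)][:,:2]-c
print(len(Q),Q.mean(0))
Q=Q-(Q.max(0)+Q.min(0))/2
# support width by direction: minimum = flats
ang=np.arange(0,180,3); wd=[np.ptp(Q@[np.cos(np.radians(a)),np.sin(np.radians(a))]) for a in ang]
print([(int(a),round(x*1000,1)) for a,x in zip(ang,wd)])
wd=np.array(wd); ph=np.angle((wd*np.exp(1j*6*np.radians(ang))).sum())/6
print('corner dir deg mod60',np.degrees(ph)%60,'flat normal',(np.degrees(ph)+30)%60)
# tray & fresh from top
b=grab('top'); T=cloud(b); z=T[...,2]
m=(z>.015)&(z<.03)&(abs(T[...,0]-.54)<.16)&(abs(T[...,1]-.35)<.115)
r=cv2.minAreaRect(T[m][:,:2].astype(np.float32)); print('tray',r,m.sum())
E
```

```text
377 [0.00142822 0.00020337]
[(0, np.float64(30.7)), (3, np.float64(30.5)), (6, np.float64(30.1)), (9, np.float64(29.7)), (12, np.float64(29.3)), (15, np.float64(28.8)), (18, np.float64(28.2)), (21, np.float64(27.5)), (24, np.float64(27.8)), (27, np.float64(28.3)), (30, np.float64(28.9)), (33, np.float64(29.4)), (36, np.float64(29.8)), (39, np.float64(30.2)), (42, np.float64(30.5)), (45, np.float64(30.7)), (48, np.float64(30.8)), (51, np.float64(30.8)), (54, np.float64(30.7)), (57, np.float64(30.6)), (60, np.float64(30.3)), (63, np.float64(30.1)), (66, np.float64(29.7)), (69, np.float64(29.3)), (72, np.float64(28.8)), (75, np.float64(28.3)), (78, np.float64(27.6)), (81, np.float64(27.0)), (84, np.float64(27.3)), (87, np.float64(27.8)), (90, np.float64(28.3)), (93, np.float64(28.6)), (96, np.float64(28.9)), (99, np.float64(29.1)), (102, np.float64(29.2)), (105, np.float64(29.4)), (108, np.float64(29.5)), (111, np.float64(29.7)), (114, np.float64(29.7)), (117, np.float64(29.6)), (120, np.float64(29.5)), (123, np.float64(29.3)), (126, np.float64(29.0)), (129, np.float64(28.8)), (132, np.float64(28.5)), (135, np.float64(28.1)), (138, np.float64(27.6)), (141, np.float64(27.2)), (144, np.float64(27.7)), (147, np.float64(28.3)), (150, np.float64(28.9)), (153, np.float64(29.4)), (156, np.float64(29.9)), (159, np.float64(30.2)), (162, np.float64(30.5)), (165, np.float64(30.7)), (168, np.float64(30.9)), (171, np.float64(31.0)), (174, np.float64(31.0)), (177, np.float64(30.9))]
corner dir deg mod60 51.57052923666373 flat normal 21.57052923666373
tray ((0.5724104046821594, 0.3330743908882141), (0.18973660469055176, 0.2568333148956299), 88.75608825683594) 330
```

```bash

python3 -m inch '[[-0.141,-0.032,0.64,0,0,0.244,0.65],[-0.141,-0.032,0.64,0,0,0.244,0.65],[-0.141,-0.032,0.64,0,0,0.244,0.65],[-0.141,-0.032,0.64,0,0,0.244,0.65],[-0.141,-0.032,0.64,0,0,0.244,0.65]]' 60 | grep -E 'pos|rot|width'
python3 - <<'E'
from h import *
st()
w=grab('wrist'); save(cv2.resize(w['img'],(800,600)),'w3.png')
P=cloud(w);c=np.array([.6507,-.0311]);d=np.hypot(P[...,0]-c[0],P[...,1]-c[1])
Q=P[(d<.022)&(P[...,2]>.066)&(P[...,2]<.074)][:,:2]-c; print(len(Q))
if len(Q)>50:
    ang=np.arange(0,180,2); wd=np.array([np.ptp(Q@[np.cos(np.radians(a)),np.sin(np.radians(a))]) for a in ang])
    mid=lambda a:(Q@a).max()/2+(Q@a).min()/2
    ph=np.angle((wd*np.exp(1j*6*np.radians(ang))).sum())/6
    print('flat',(np.degrees(ph)+30)%60,wd.min(),wd.max(),'mid',mid([1,0]),mid([0,1]))
E
```

```text
position: [0.6529, -0.0296, 0.2027]
tool_rot: [-3.141, -0.004, -0.158]
grip_width: 0.0557
{'clock': 3.6, 'qpos': [0.123, 0.6217, -0.2607, 1.5561, 0.1814, 0.9839, -1.9201], 'position': [0.6529, -0.0296, 0.2027], 'tool_rot': [-3.1408, -0.0036, -0.1581], 'force': [-0.4532, -0.2244, -0.2814], 'grip_width': 0.0557, 'finger_force': 0.0}
798
flat 20.680336363974007 0.027090196715746355 0.030957971024008005 mid 0.0005440978490269255 -7.621142395601924e-05
```

View pics/w3.png

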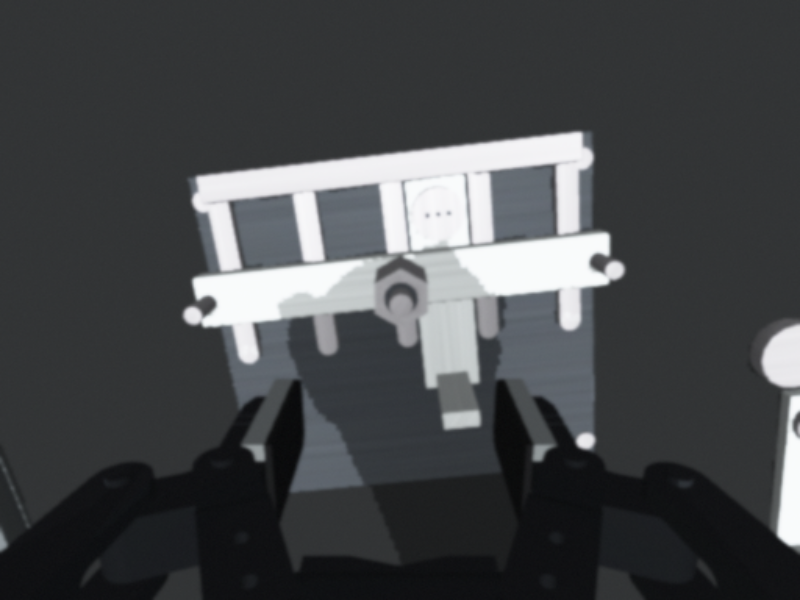

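The nut is centred, at about (400,290), with flats facing both fingers. I'll descend and grip.

```bash

python3 -m inch '[[0,0,0.35,0,0,0,0.65],[0,0,0.6,0,0,0,0.65],[0,0,0.7,0,0,0,0.65],[0,0,0.7,0,0,0,0.65],[0,0,0.7,0,0,0,0.65],[0,0,0.7,0,0,0,0.65]]' 80 | grep -E 'pos|rot|width|force'
python3 -m inch '[[0,0,0,0,0,0,0],[0,0,0,0,0,0,0],[0,0,0,0,0,0,0],[0,0,0,0,0,0,0],[0,0,0,0,0,0,0],[0,0,0,0,0,0,0],[0,0,0,0,0,0,0]]' | grep -E 'pos|rot|width|force'
```

```text
position: [0.6525, -0.0296, 0.0621]
tool_rot: [-3.141, -0.003, -0.161]
force: [0.5, 0.4, 0.5]
grip_width: 0.0555
finger_force: 0.0
position: [0.6517, -0.0303, 0.0611]
tool_rot: [3.141, -0.001, -0.161]
force: [-4.0, -3.3, 12.0]
grip_width: 0.0257
finger_force: 78.0
```

```bash

python3 -m inch '[[0,0,-0.0026,0,0,-0.11,0],[0,0,-0.0052,0,0,-0.22,0],[0,0,-0.0078,0,0,-0.33,0],[0,0,-0.0104,0,0,-0.44,0],[0,0,-0.013,0,0,-0.55,0],[0,0,-0.0156,0,0,-0.66,0],[0,0,-0.018,0,0,-0.77,0],[0,0,-0.0208,0,0,-0.88,0],[0,0,-0.0236,0,0,-1,0],[0,0,-0.0236,0,0,-1,0]]' | grep -E 'pos|rot|width|force'
python3 - <<'E'
from h import *
st(); print(bot.observe()['moment'])
E
```

```text
position: [0.6516, -0.0304, 0.0658]
tool_rot: [3.141, 0.001, 1.412]
force: [-4.4, -3.3, 13.8]
grip_width: 0.0257
finger_force: 78.8
{'clock': 6.525, 'qpos': [0.3419, 0.8584, -0.6143, 1.6206, 0.6126, 0.863, -0.6769], 'position': [0.6516, -0.0304, 0.0658], 'tool_rot': [3.141, 0.0007, 1.4124], 'force': [-4.4142, -3.2741, 13.8452], 'grip_width': 0.0257, 'finger_force': 78.8463}
[-0.54895132  1.1218159   0.00846692]
```

```bash

python3 -m inch '[[0,0,-0.0026,0,0,-0.11,0],[0,0,-0.0052,0,0,-0.22,0],[0,0,-0.0078,0,0,-0.33,0],[0,0,-0.0104,0,0,-0.44,0],[0,0,-0.013,0,0,-0.55,0],[0,0,-0.0156,0,0,-0.66,0],[0,0,-0.018,0,0,-0.77,0],[0,0,-0.0208,0,0,-0.88,0],[0,0,-0.0236,0,0,-1,0],[0,0,-0.0236,0,0,-1,0]]' | grep -E 'pos|rot|width|force'
python3 -m inch '[[0,0,-0.0026,0,0,-0.11,0],[0,0,-0.0052,0,0,-0.22,0],[0,0,-0.0078,0,0,-0.33,0],[0,0,-0.0091,0,0,-0.39,0],[0,0,-0.0091,0,0,-0.39,0],[0,0,-0.0091,0,0,-0.39,0]]' | grep -E 'pos|rot|width|force'
python3 - <<'E'
from h import *
st(); print(bot.observe()['moment'])
w=grab('wrist');P=cloud(w);z=P[...,2];m=(abs(P[...,0]-.65)<.013)&(abs(P[...,1]+.031)>.05)&(abs(P[...,1]+.031)<.11)&(z>.02)&(z<.06)
print('bar top',np.median(z[m]),m.sum())
E
```

```text
position: [0.6518, -0.0304, 0.0705]
tool_rot: [-3.141, 0.001, 2.983]
force: [-3.2, -3.7, 13.6]
grip_width: 0.0255
finger_force: 78.9
position: [0.6493, -0.0316, 0.0715]
tool_rot: [-3.14, -0.006, -2.691]
force: [-22.3, -8.9, 18.7]
grip_width: 0.0259
finger_force: 167.7
{'clock': 8.525, 'qpos': [0.5655, 1.0183, -1.0436, 1.6084, 0.9654, 1.1127, 1.2784], 'position': [0.6493, -0.0316, 0.0715], 'tool_rot': [-3.1405, -0.0061, -2.6913], 'force': [-22.3062, -8.9039, 18.7365], 'grip_width': 0.0259, 'finger_force': 167.6727}
[-1.85084869  4.51338591 -0.80653783]
bar top 0.04751316705896026 8802
```

The nut is unscrewed: bar top at 47.5 mm against 47.6 mm expected. Now release, rise and turn to align with the lanes.

```bash

python3 -m inch '[[0,0,0,0,0,0,0.65],[0,0,0,0,0,0,0.65],[0,0,0,0,0,0,0.65],[0,0,0,0,0,0,0.65],[0,0,-0.2,0,0,0,0.65],[0,0,-0.4,0,0,0,0.65],[0,0,-0.6,0,0,0,0.65],[0,0,-0.6,0,0,0,0.65]]' | grep -E 'pos|rot|width|force'
python3 -m inch '[[0,0,0,0,0,1,0.65],[0,0,0,0,0,1,0.65],[0,0,0,0,0,1,0.65],[0,0,0,0,0,1,0.65],[0,0,0,0,0,1,0.65],[0,0,0,0,0,1,0.65],[0,0,0,0,0,1,0.65],[0,0,0,0,0,1,0.65],[0,0,0,0,0,1,0.65],[0,0,0,0,0,1,0.65]]' | grep -E 'pos|rot|width|force'
python3 -m inch '[[0,0,0,0,0,0.317,0.65],[0,0,0,0,0,0.317,0.65],[0,0,0,0,0,0.317,0.65],[0,0,0,0,0,0.317,0.65],[0,0,0,0,0,0.317,0.65]]' 60 | grep -E 'pos|rot|width|force'
python3 - <<'E'
from h import *
st()
E
```

```text
position: [0.6525, -0.0292, 0.1943]
tool_rot: [-3.14, 0.004, -2.69]
force: [0.1, -0.2, -0.9]
grip_width: 0.0557
finger_force: 0.0
position: [0.6512, -0.0296, 0.1908]
tool_rot: [-3.141, -0.0, 2.024]
force: [-0.1, -0.4, -0.2]
grip_width: 0.0552
finger_force: 0.0
position: [0.6513, -0.0296, 0.1911]
tool_rot: [-3.141, -0.0, 1.529]
force: [-0.2, -1.3, 0.1]
grip_width: 0.0554
finger_force: 0.0
{'clock': 11.45, 'qpos': [0.3983, 0.7153, -0.7134, 1.5504, 0.5111, 1.07, -0.4855], 'position': [0.6513, -0.0296, 0.1911], 'tool_rot': [-3.1412, -0.0001, 1.5289], 'force': [-0.1624, -1.3048, 0.1392], 'grip_width': 0.0554, 'finger_force': 0.0}
```

```bash

python3 -m inch '[[-0.131,-0.353,0,0,0,0.003,0.5],[-0.131,-0.353,0,0,0,0.003,0.5],[-0.131,-0.353,0.2,0,0,0.003,0.5],[-0.131,-0.353,0.3,0,0,0.003,0.5],[-0.131,-0.353,0.5,0,0,0.003,0.5],[-0.131,-0.353,0.675,0,0,0.003,0.5],[-0.131,-0.353,0.675,0,0,0.003,0.5],[-0.131,-0.353,0.675,0,0,0.003,0.5]]' | grep -E 'pos|rot|width|force'
python3 -m inch '[[0,0,0,0,0,0,0],[0,0,0,0,0,0,0],[0,0,0,0,0,0,0],[0,0,0,0,0,0,0],[0,0,0,0,0,0,0],[0,0,0,0,0,0,0],[0,0,0,0,0,0,0]]' | grep -E 'pos|rot|width|force'
```

```text
position: [0.5805, -0.0522, 0.0575]
tool_rot: [3.14, -0.0, 1.521]
force: [-0.4, -0.2, 0.4]
grip_width: 0.0425
finger_force: 0.0
position: [0.5803, -0.0527, 0.0575]
tool_rot: [3.14, 0.0, 1.52]
force: [-2.3, -0.5, 9.8]
grip_width: 0.0096
finger_force: 59.2
```

```bash

python3 -m inch '[[0,0,-0.006,0,0,0,0],[0,-0.1,-0.006,0,0,0,0],[0,-0.2,-0.006,0,0,0,0],[0,-0.3,-0.006,0,0,0,0],[0,-0.4,-0.006,0,0,0,0],[0,-0.5,-0.006,0,0,0,0],[0,-0.5,-0.006,0,0,0,0],[0,-0.5,-0.2,0,0,0,0],[0,-0.5,-0.4,0,0,0,0],[0,-0.5,-0.6,0,0,0,0],[0,-0.5,-0.75,0,0,0,0],[0,-0.5,-0.75,0,0,0,0],[0,-0.5,-0.75,0,0,0,0]]' | grep -E 'pos|rot|width|force'
python3 - <<'E'
from h import *
st()
b=grab('top'); g=b['img'].astype(int)
save(cv2.resize(b['img'][140:300,100:360],(800,492),interpolation=cv2.INTER_CUBIC),'t1.png')
T=cloud(b); z=T[...,2]
m=((z>.015)&(z<.032)&(T[...,0]>.4)&(T[...,0]<.66)&(T[...,1]>.26)&(T[...,1]<.47))
r=cv2.minAreaRect(T[m][:,:2].astype(np.float32)); print('tray',r,m.sum())
E
```

```text
position: [0.4798, -0.0477, 0.2059]
tool_rot: [-3.141, -0.0, 1.52]
force: [-0.1, -0.3, -2.6]
grip_width: 0.0093
finger_force: 59.3
{'clock': 14.95, 'qpos': [0.6007, 0.4546, -0.8093, 1.9806, 0.4242, 0.8819, -0.4855], 'position': [0.4798, -0.0477, 0.2059], 'tool_rot': [-3.1413, -0.0, 1.52], 'force': [-0.0811, -0.2995, -2.5697], 'grip_width': 0.0093, 'finger_force': 59.3337}
tray ((0.5517531633377075, 0.34718966484069824), (0.16303715109825134, 0.21410180628299713), 89.19600677490234) 310
```

View pics/t1.png

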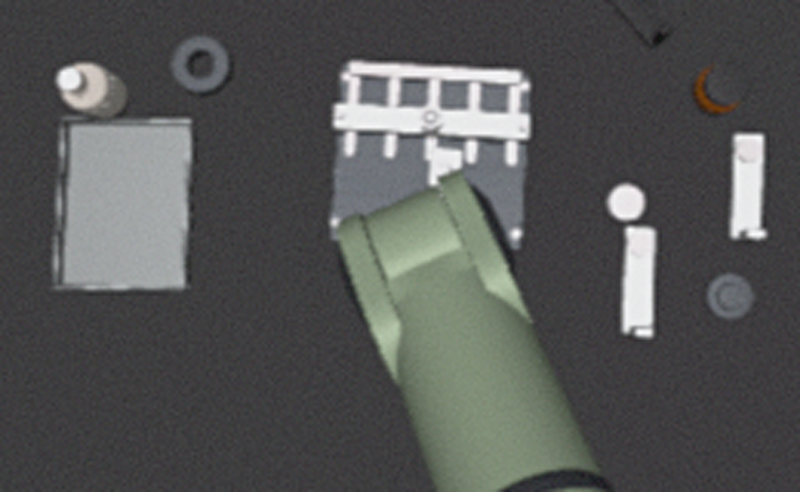

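The finished carrier is lifted clear. The tray is at (125,205) in the crop, empty, with fitted centre (0.552,0.347). I'll carry it there.

```bash

python3 -m inch '[[0.15,0,0,0,0,0,0],[0.4,-0.02,0,0,0,0,0],[0.65,-0.03,0,0,0,0,0],[0.9,-0.045,0,0,0,0,0],[0.994,-0.045,0,0,0,0,0]]' | grep -E 'pos|rot|width|force'
python3 -m inch '[[0.25,0,0,0,0,0,0],[0.5,-0.02,0,0,0,0,0],[0.75,-0.03,0,0,0,0,0],[0.9,-0.045,0,0,0,0,0],[0.994,-0.045,0,0,0,0,0],[0.994,-0.045,0,0,0,0,0],[0.994,-0.045,0,0,0,0,0]]' | grep -E 'pos|rot|width|force'
python3 - <<'E'
from h import *
st(); w=grab('wrist'); save(w['img'],'w4.png')
E
```

```text
position: [0.4801, 0.1547, 0.2056]
tool_rot: [-3.14, -0.001, 1.524]
force: [0.5, -0.7, -2.2]
grip_width: 0.0093
finger_force: 59.3
position: [0.4823, 0.3493, 0.2059]
tool_rot: [-3.141, 0.001, 1.519]
force: [0.1, 0.5, -1.7]
grip_width: 0.0091
finger_force: 59.3
{'clock': 16.5, 'qpos': [-0.2006, 0.6297, -0.783, 1.6938, 0.5055, 1.0326, -1.2065], 'position': [0.4823, 0.3493, 0.2059], 'tool_rot': [-3.1413, 0.0011, 1.5192], 'force': [0.1085, 0.5104, -1.7366], 'grip_width': 0.0091, 'finger_force': 59.2621}
```

View pics/w4.png

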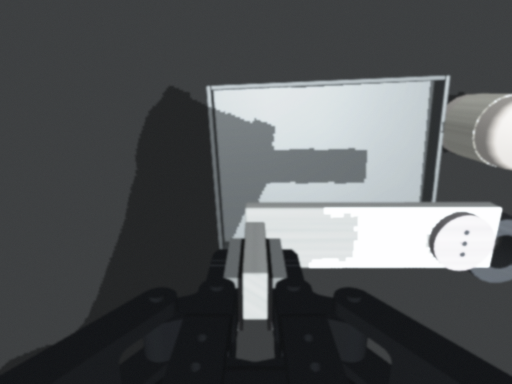

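The carrier is held straight, with its disc at (463,243), over the tray. I'll lower it.

```bash

python3 -m inch '[[0,0,0.2,0,0,0,0],[0,0,0.4,0,0,0,0],[0,0,0.6,0,0,0,0],[0,0,0.7,0,0,0,0],[0,0,0.76,0,0,0,0],[0,0,0.77,0,0,0,0],[0,0,0.77,0,0,0,0],[0,0,0.77,0,0,0,0]]' | grep -E 'pos|rot|width|force'
python3 -m inch '[[0,0,0,0,0,0,0.4],[0,0,0,0,0,0,0.4],[0,0,0,0,0,0,0.4],[0,0,0,0,0,0,0.4],[0,0,-0.25,0,0,0,0.4],[0,0,-0.5,0,0,0,0.4],[0,0,-0.75,0,0,0,0.4],[0,0,-0.75,0,0,0,0.4]]' | grep -E 'pos|rot|width|force'
python3 - <<'E'
from h import *
st(); w=grab('wrist'); save(w['img'],'w5.png'); P=cloud(w); z=P[...,2]
m=(w['img'].min(2)>140)&(P[...,0]>.46)&(P[...,0]<.64)&(abs(P[...,1]-.35)<.04)
for lo,hi in((.008,.025),(.06,.075)):
    k=m&(z>lo)&(z<hi); Q=P[k]; 
    if len(Q): print(cv2.minAreaRect(Q[:,:2].astype(np.float32)),np.percentile(Q[:,2],[5,50,95]))
E
```

```text
position: [0.4824, 0.3507, 0.0532]
tool_rot: [3.141, -0.001, 1.52]
force: [0.1, 0.0, -2.1]
grip_width: 0.0087
finger_force: 59.3
position: [0.483, 0.3516, 0.206]
tool_rot: [3.137, -0.003, 1.52]
force: [0.3, 0.3, -1.2]
grip_width: 0.0343
finger_force: 0.0
{'clock': 18.55, 'qpos': [-0.2018, 0.6301, -0.7848, 1.6939, 0.5098, 1.0275, -1.2105], 'position': [0.483, 0.3516, 0.206], 'tool_rot': [3.1373, -0.0033, 1.52], 'force': [0.3233, 0.2739, -1.2486], 'grip_width': 0.0343, 'finger_force': 0.0}
((0.5415940284729004, 0.34674152731895447), (0.034652579575777054, 0.13003073632717133), 87.28858184814453) [0.01270656 0.01426321 0.02051743]
((0.4814722537994385, 0.35017791390419006), (0.01967940665781498, 0.009890168905258179), 86.81937408447266) [0.06416064 0.06601099 0.067247  ]
```

The finished carrier is flat in the tray (underside 4 mm). Next, fresh B. I'll travel over and measure.

```bash

python3 -m inch '[[-0.2,0,0,0,0,0,0.5],[-0.5,0,0,0,0,0,0.5],[-0.8,0,0,0,0,0,0.5],[-1,0,0,0,0,0,0.5]]' | grep -E 'pos'
python3 -m inch '[[-0.3,0,0,0,0,0,0.5],[-0.6,0,0,0,0,0,0.5],[-0.9,0,0,0,0,0,0.5],[-1,0,0,0,0,0,0.5]]' | grep -E 'pos'
python3 -m inch '[[-0.3,0,0,0,0,0,0.5],[-0.6,0,0,0,0,0,0.5],[-0.9,0,0,0,0,0,0.5],[-1,0,0,0,0,0,0.5],[-1,0,0,0,0,0,0.5],[-1,0,0,0,0,0,0.5]]' | grep -E 'pos|rot|force'
cat >> h.py <<'E'
def carriers(w,x0,x1,y0,y1):
    P=cloud(w); z=P[...,2]; m=(w['z_map']>0)&(w['img'].min(2)>120)&(P[...,0]>x0)&(P[...,0]<x1)&(P[...,1]>y0)&(P[...,1]<y1)
    for lo,hi in((.006,.013),(.054,.07)):
        n,l,s,c=cv2.connectedComponentsWithStats((m&(z>lo)&(z<hi)).astype(np.uint8))
        for i in range(1,n):
            if s[i,4]<40: continue
            Q=P[l==i]; r=cv2.minAreaRect(Q[:,:2].astype(np.float32)); print(lo,s[i],np.round(r[0],4),np.round(r[1],4),round(r[2],2),'z',np.median(Q[:,2]).round(4))
E
python3 - <<'E'
from h import *
st(); w=grab('wrist'); save(w['img'],'w6.png'); carriers(w,.35,.7,-.5,-.2)
E
```

```text
position: [0.4711, 0.1478, 0.2013]
position: [0.4606, -0.0526, 0.2013]
position: [0.4516, -0.2476, 0.2019]
tool_rot: [-3.141, -0.001, 1.521]
force: [-0.4, 0.3, -0.2]
finger_force: 0.0
{'clock': 20.35, 'qpos': [0.962, 0.5046, -0.7721, 1.9055, 0.4407, 0.9094, -0.0756], 'position': [0.4516, -0.2476, 0.2019], 'tool_rot': [-3.1409, -0.0009, 1.5213], 'force': [-0.4017, 0.3373, -0.1519], 'grip_width': 0.0429, 'finger_force': 0.0}
0.006 [341 168  33  33 108] [ 0.5449 -0.2623] [0.0401 0.0139] 45.22 z 0.0101
0.006 [ 200  192  132   35 3368] [ 0.4598 -0.2887] [0.0346 0.1297] 87.95 z 0.0101
0.006 [229 286  51  44 873] [ 0.442  -0.4003] [0.0547 0.054 ] 67.34 z 0.0121
0.054 [191 218  14  23 297] [ 0.3998 -0.2858] [0.0192 0.0103] 87.58 z 0.062
```

View pics/w6.png

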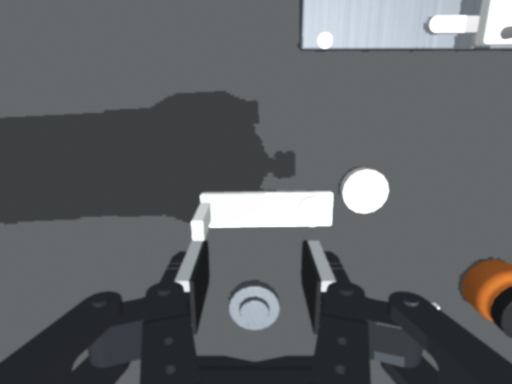

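Fresh B is at (265,210), with its disc towards the ref block at (365,190) and its tab at (202,220). I'll grasp it and lift.

```bash

python3 -m inch '[[-0.206,-0.249,0,0,0,0,0.5],[-0.206,-0.249,0.1,0,0,0,0.5],[-0.206,-0.249,0.3,0,0,0,0.5],[-0.206,-0.249,0.5,0,0,0,0.5],[-0.206,-0.249,0.7,0,0,0,0.5],[-0.206,-0.249,0.78,0,0,0,0.5],[-0.206,-0.249,0.78,0,0,0,0.5],[-0.206,-0.249,0.78,0,0,0,0.5]]' | grep -E 'pos|rot|width|force'
python3 -m inch '[[0,0,0,0,0,0,0],[0,0,0,0,0,0,0],[0,0,0,0,0,0,0],[0,0,0,0,0,0,0],[0,0,0,0,0,0,0],[0,0,0,0,0,0,0],[0,0,-0.2,0,0,0,0],[0,0,-0.4,0,0,0,0],[0,0,-0.6,0,0,0,0],[0,0,-0.8,0,0,0,0],[0,0,-0.8,0,0,0,0],[0,0,-0.8,0,0,0,0]]' | grep -E 'pos|rot|width|force'
python3 - <<'E'
from h import *
st(); w=grab('wrist'); save(w['img'],'w7.png')
b=bot.observe()['position'][2]-.0455
P=cloud(w); z=P[...,2]; m=(w['img'].min(2)>120)&(abs(z-b-.01)<.004)&(abs(P[...,1]+.29)<.06)
Q=P[m]; print(cv2.minAreaRect(Q[:,:2].astype(np.float32)),np.median(Q[:,2])-b, np.polyfit(Q[:,0],Q[:,2],1))
E
```

```text
position: [0.4005, -0.2875, 0.0476]
tool_rot: [3.14, 0.001, 1.52]
force: [-0.1, 0.2, 0.5]
grip_width: 0.0427
finger_force: 0.0
position: [0.3993, -0.2875, 0.2059]
tool_rot: [-3.141, 0.0, 1.52]
force: [-0.4, 1.0, -2.1]
grip_width: 0.009
finger_force: 59.1
{'clock': 22.9, 'qpos': [1.1065, 0.4652, -0.7887, 1.9577, 0.4224, 0.8898, 0.0469], 'position': [0.3993, -0.2875, 0.2059], 'tool_rot': [-3.141, 0.0001, 1.5198], 'force': [-0.3954, 1.0412, -2.0906], 'grip_width': 0.009, 'finger_force': 59.1487}
((0.45883888006210327, -0.28894248604774475), (0.034919656813144684, 0.1302795112133026), 87.19409942626953) 0.008630431772021996 [0.00946028 0.16452411]
```

```bash

python3 -m inch '[[0.15,0.04,0,0,0,0,0],[0.4,0.1,0,0,0,0,0],[0.605,0.158,0,0,0,0,0]]' | grep -E 'pos'
python3 -m inch '[[0.25,0.06,0,0,0,0,0],[0.45,0.12,0,0,0,0,0],[0.605,0.158,0,0,0,0,0],[0.605,0.158,0.2,0,0,0,0],[0.605,0.158,0.4,0,0,0,0],[0.605,0.158,0.5,0,0,0,0],[0.605,0.158,0.5,0,0,0,0],[0.605,0.158,0.5,0,0,0,0]]' | grep -E 'pos|rot|width|force'
cat >> h.py <<'E'
def fx(P): # world->fixture xy (mm)
    a=-np.radians(2.7); d=np.asarray(P)[...,:2]-[.6107,-.0293]; return 1000*np.stack([d[...,0]*np.cos(a)+d[...,1]*np.sin(a),-d[...,0]*np.sin(a)+d[...,1]*np.cos(a)],-1)
def held(w,off=.0469):
    s=bot.observe()['position']; top=s[2]-off+.01
    P=cloud(w); z=P[...,2]; m=(w['z_map']>0)&(w['img'].min(2)>110)&(abs(z-top)<.004)&(abs(P[...,1]-s[1])<.04)&(P[...,0]>s[0]-.02)&(P[...,0]<s[0]+.15)
    Q=P[m]; r=cv2.minAreaRect(Q[:,:2].astype(np.float32)); print('held fixture xy',fx(r[0]),np.round(r[1],4),round(r[2],2),'bottom',np.median(Q[:,2])-.01, 'tcp fx',fx(s))
E
python3 - <<'E'
from h import *
st(); w=grab('wrist'); save(w['img'],'w8.png'); held(w)
P=cloud(w); m=(abs(P[...,2]-.021)<.0025)&(w['img'].min(2)>90); F=fx(P[m])
for lo,hi in((-110,-90),(-60,-40),(-10,10),(40,60),(90,110)):
    k=F[(F[:,1]>lo)&(F[:,1]<hi)&(F[:,0]<22)&(F[:,0]>-8)]
    if len(k): print(len(k),np.percentile(k[:,1],[2,98]),k[:,0].min())
E
```

```text
position: [0.4373, -0.1663, 0.2054]
position: [0.4753, -0.0486, 0.1067]
tool_rot: [3.142, -0.0, 1.521]
force: [-1.4, -0.1, -1.3]
grip_width: 0.0093
finger_force: 59.1
{'clock': 24.325, 'qpos': [0.5098, 0.6031, -0.7048, 2.069, 0.6175, 0.687, -0.6537], 'position': [0.4753, -0.0486, 0.1067], 'tool_rot': [3.1416, -0.0003, 1.5205], 'force': [-1.363, -0.0797, -1.3071], 'grip_width': 0.0093, 'finger_force': 59.1211}
held fixture xy [-74.68336783 -24.33685115] [0.035  0.1306] 87.34 bottom 0.05943144726222823 tcp fx [-134.1500839   -25.85408393]
623 [-106.01027172  -93.95078902] -6.254936394156068
836 [-6.13531723  5.69721337] -6.412352088849496
834 [44.19489405 55.53047487] -6.384465806362287
81 [93.32155065 95.17892069] -4.446463011801389
```

View pics/w8.png

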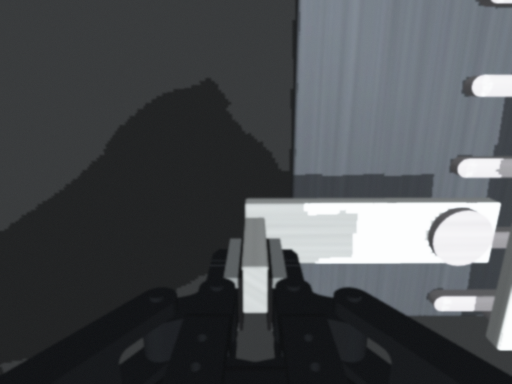

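The carrier is held at fixture y=-24.3 mm and aligned with lane 2, whose rail noses are at (470,167) and (440,300). The fixture calibration is confirmed by the rails (0, 50, -100). I'll lower and slide in.

```bash

python3 -m inch '[[-0.003,0,0.1,0,0,0,0],[-0.003,0,0.2,0,0,0,0],[-0.003,0,0.233,0,0,0,0],[-0.003,0,0.233,0,0,0,0],[-0.003,0,0.233,0,0,0,0],[-0.003,0.1,0.233,0,0,0,0],[-0.003,0.2,0.233,0,0,0,0],[-0.003,0.3,0.233,0,0,0,0],[-0.003,0.4,0.233,0,0,0,0],[-0.003,0.46,0.233,0,0,0,0],[-0.003,0.46,0.233,0,0,0,0],[-0.003,0.46,0.233,0,0,0,0]]' | grep -E 'pos|rot|width|force'
python3 -m inch '[[0,0.03,0,0,0,0,0],[0,0.05,0,0,0,0,0],[0,0.063,0,0,0,0,0],[0,0.066,0,0,0,0,0],[0,0.066,0,0,0,0,0],[0,0.066,0,0,0,0,0]]' | grep -E 'pos|rot|width|force'
python3 - <<'E'
from h import *
st(); w=grab('wrist'); save(w['img'],'w9.png'); print('tcp fx',fx(bot.observe()['position']))
P=cloud(w);F=fx(P);z=P[...,2];m=(abs(z-.022)<.003)&(abs(F[...,1]+25)<17)&(F[...,0]<22)&(F[...,0]>-50)&(w['img'].min(2)>110)
print(m.sum(), np.median(z[m]), np.percentile(F[m],[1,99],axis=0))
E
```

```text
position: [0.5663, -0.0541, 0.0598]
tool_rot: [-3.141, 0.0, 1.52]
force: [-0.4, -0.1, -1.1]
grip_width: 0.0088
finger_force: 59.2
position: [0.5801, -0.0548, 0.0598]
tool_rot: [-3.141, 0.0, 1.52]
force: [-0.1, 0.3, -1.3]
grip_width: 0.0091
finger_force: 59.1
{'clock': 26.625, 'qpos': [0.4319, 0.7944, -0.6427, 1.8167, 0.6692, 0.7606, -0.6223], 'position': [0.5801, -0.0548, 0.0598], 'tool_rot': [-3.1415, 0.0, 1.5203], 'force': [-0.1071, 0.3118, -1.3365], 'grip_width': 0.0091, 'finger_force': 59.1172}
tcp fx [-29.35286438 -26.89172433]
5125 0.02251529958986419 [[-33.32645535 -41.27711084]
 [ 21.52864531  -8.62489268]]
```

```bash

python3 -m inch '[[0,0.004,0.003,0,0,0,0],[0,0.008,0.003,0,0,0,0],[0,0.01,0.003,0,0,0,0],[0,0.01,0.003,0,0,0,0]]' | grep -E 'pos|rot|width|force'
python3 -m inch '[[0,0,0,0,0,0,0.4],[0,0,0,0,0,0,0.4],[0,0,0,0,0,0,0.4],[0,0,0,0,0,0,0.4],[0,0,-0.25,0,0,0,0.4],[0,0,-0.5,0,0,0,0.4],[0,0,-0.75,0,0,0,0.4],[0,0,-0.75,0,0,0,0.4],[0,0,-0.75,0,0,0,0.4]]' | grep -E 'pos|rot|width|force'
python3 - <<'E'
from h import *
st(); w=grab('wrist'); save(w['img'],'w10.png')
P=cloud(w);F=fx(P);z=P[...,2]
m=(abs(z-.022)<.003)&(abs(F[...,1]+25)<19)&(F[...,0]<22)&(F[...,0]>-60)&(w['img'].min(2)>110)
print(m.sum(), np.median(z[m]), np.percentile(F[m],[1,99],axis=0))
m=(abs(z-.074)<.004)&(abs(F[...,1]+25)<19)&(F[...,0]<0)&(F[...,0]>-60)&(w['img'].min(2)>90)
print('tab',m.sum(), np.median(z[m]), np.percentile(F[m],[2,98],axis=0))
m=(abs(z-.022)<.003)&(abs(F[...,1]+25)<17)&(F[...,0]>58)&(F[...,0]<97)&(w['img'].min(2)>110); print('nose',np.percentile(F[m],[2,99],axis=0))
t=grab('top'); carriers(t,.35,.75,-.55,-.2)
E
```

```text
position: [0.5805, -0.0548, 0.0592]
tool_rot: [-3.138, 0.001, 1.52]
force: [-15.6, 0.3, 13.7]
grip_width: 0.0087
finger_force: 61.6
position: [0.582, -0.0551, 0.2089]
tool_rot: [-3.141, 0.0, 1.52]
force: [-0.6, -0.2, -0.3]
grip_width: 0.034
finger_force: 0.0
{'clock': 28.3, 'qpos': [0.5222, 0.6057, -0.7746, 1.7213, 0.4874, 1.0177, -0.4778], 'position': [0.582, -0.0551, 0.2089], 'tool_rot': [-3.1414, 0.0004, 1.52], 'force': [-0.5552, -0.2051, -0.3004], 'grip_width': 0.034, 'finger_force': 0.0}
1837 0.022150433704415384 [[-32.51638035 -41.83951958]
 [ 21.57544117  -8.74321042]]
tab 300 0.07401034064769332 [[-34.32097925 -35.50513364]
 [-25.50733938 -15.86733577]]
nose [[ 62.36038366 -41.65500482]
 [ 95.37561343  -8.83059914]]
0.006 [338 191  10  27 151] [ 0.5662 -0.4235] [0.0355 0.1008] 88.4 z 0.0102
```

Fresh B is home: nose at 95.4 mm, tab at -29.9 mm, contact force felt. Now fresh A.

```bash

python3 -m inch '[[-0.25,-0.02,0,0,0,0,0.5],[-0.55,-0.06,0,0,0,0,0.5],[-0.83,-0.088,0,0,0,0,0.5]]' | grep -E 'pos'
python3 -m inch '[[-0.3,-0.02,0,0,0,0,0.5],[-0.6,-0.06,0,0,0,0,0.5],[-0.83,-0.088,0,0,0,0,0.5],[-0.83,-0.088,0,0,0,0,0.5],[-0.83,-0.088,0,0,0,0,0.5]]' | grep -E 'pos|rot|force'
python3 - <<'E'
from h import *
st(); w=grab('wrist'); save(w['img'],'w11.png'); carriers(w,.4,.75,-.55,-.34)
E
```

```text
position: [0.5553, -0.2215, 0.2081]
position: [0.5303, -0.3837, 0.2082]
tool_rot: [-3.141, -0.001, 1.521]
force: [-0.1, 0.7, -0.6]
finger_force: 0.0
{'clock': 29.4, 'qpos': [0.9877, 0.7048, -0.7316, 1.5267, 0.5039, 1.1073, 0.0956], 'position': [0.5303, -0.3837, 0.2082], 'tool_rot': [-3.1407, -0.0014, 1.5208], 'force': [-0.1274, 0.7406, -0.6145], 'grip_width': 0.0427, 'finger_force': 0.0}
0.006 [ 241  188  130   34 3239] [ 0.5785 -0.424 ] [0.0348 0.1294] 87.71 z 0.0101
0.006 [152 209  14   7  44] [ 0.4304 -0.4226] [0.0044 0.0141] 62.15 z 0.0121
0.054 [238 212  12  24 272] [ 0.5179 -0.4209] [0.0198 0.0095] 86.95 z 0.062
```

View pics/w11.png

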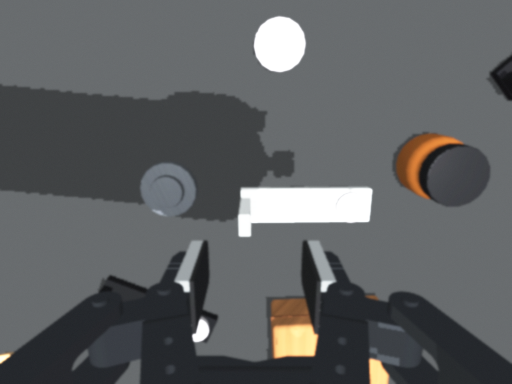

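Fresh A is at (305,205), disc at (352,205), tab at (245,215). The jar and wooden block are clear. I'll grasp it and lift.

```bash

python3 -m inch '[[-0.183,-0.051,0,0,0,0,0.5],[-0.183,-0.051,0.2,0,0,0,0.5],[-0.183,-0.051,0.4,0,0,0,0.5],[-0.183,-0.051,0.6,0,0,0,0.5],[-0.183,-0.051,0.75,0,0,0,0.5],[-0.183,-0.051,0.805,0,0,0,0.5],[-0.183,-0.051,0.805,0,0,0,0.5],[-0.183,-0.051,0.805,0,0,0,0.5]]' | grep -E 'pos|rot|width|force'
python3 -m inch '[[0,0,0,0,0,0,0],[0,0,0,0,0,0,0],[0,0,0,0,0,0,0],[0,0,0,0,0,0,0],[0,0,0,0,0,0,0],[0,0,0,0,0,0,0],[0,0,-0.2,0,0,0,0],[0,0,-0.4,0,0,0,0],[0,0,-0.6,0,0,0,0],[0,0,-0.8,0,0,0,0],[0,0,-0.8,0,0,0,0],[0,0,-0.8,0,0,0,0]]' | grep -E 'pos|rot|width|force'
python3 - <<'E'
from h import *
st(); w=grab('wrist'); held(w)
E
```

```text
position: [0.519, -0.4208, 0.0495]
tool_rot: [3.14, 0.001, 1.521]
force: [-0.2, 0.1, 1.0]
grip_width: 0.0424
finger_force: 0.0
position: [0.5177, -0.4207, 0.2075]
tool_rot: [-3.141, -0.0, 1.52]
force: [-0.1, -0.3, -2.8]
grip_width: 0.009
finger_force: 59.2
{'clock': 31.95, 'qpos': [1.0317, 0.7233, -0.7251, 1.491, 0.5089, 1.1228, 0.1571], 'position': [0.5177, -0.4207, 0.2075], 'tool_rot': [-3.1407, -0.0002, 1.5201], 'force': [-0.1223, -0.3277, -2.8303], 'grip_width': 0.009, 'finger_force': 59.2061}
held fixture xy [ -14.87609955 -395.42878642] [0.0345 0.1305] 87.07 bottom 0.15848399951374562 tcp fx [ -74.5132522  -395.21318193]
```

```bash

python3 -m inch '[[0.15,-0.03,0,0,0,0,0],[0.4,-0.08,0,0,0,0,0],[0.65,-0.12,0,0,0,0,0],[0.8,-0.152,0,0,0,0,0]]' | grep -E 'pos'
python3 -m inch '[[0.25,-0.04,0,0,0,0,0],[0.5,-0.1,0,0,0,0,0],[0.7,-0.14,0,0,0,0,0],[0.8,-0.152,0,0,0,0,0],[0.8,-0.152,0.2,0,0,0,0],[0.8,-0.152,0.4,0,0,0,0],[0.8,-0.152,0.5,0,0,0,0],[0.8,-0.152,0.5,0,0,0,0],[0.8,-0.152,0.5,0,0,0,0]]' | grep -E 'pos|rot|width|force'
python3 - <<'E'
from h import *
st(); w=grab('wrist'); save(w['img'],'w12.png'); held(w,.049)
E
```

```text
position: [0.4953, -0.2568, 0.2073]
position: [0.4738, -0.0979, 0.1086]
tool_rot: [3.141, -0.0, 1.52]
force: [-0.2, -0.8, -1.9]
grip_width: 0.0092
finger_force: 59.2
{'clock': 33.625, 'qpos': [0.6152, 0.6085, -0.711, 2.0528, 0.6165, 0.7008, -0.5468], 'position': [0.4738, -0.0979, 0.1086], 'tool_rot': [3.1414, -0.0002, 1.5204], 'force': [-0.187, -0.7876, -1.9303], 'grip_width': 0.0092, 'finger_force': 59.2231}
held fixture xy [-73.90548253 -61.21993956] [0.0623 0.1303] 87.37 bottom 0.05962897149868265 tcp fx [-133.31135714  -75.11996526]
```

```bash

python3 -m inch '[[0,0,0.1,0,0,0,0],[0,0,0.2,0,0,0,0],[0,0,0.235,0,0,0,0],[0,0,0.235,0,0,0,0],[0,0,0.235,0,0,0,0],[0,0.1,0.235,0,0,0,0],[0,0.2,0.235,0,0,0,0],[0,0.3,0.235,0,0,0,0],[0,0.4,0.235,0,0,0,0],[0,0.455,0.235,0,0,0,0],[0,0.455,0.235,0,0,0,0],[0,0.455,0.235,0,0,0,0]]' | grep -E 'pos|rot|width|force'
python3 -m inch '[[0,0.03,0,0,0,0,0],[0,0.05,0,0,0,0,0],[0,0.06,0.002,0,0,0,0],[0,0.066,0.003,0,0,0,0],[0,0.07,0.003,0,0,0,0],[0,0.072,0.003,0,0,0,0],[0,0.072,0.003,0,0,0,0]]' | grep -E 'pos|rot|width|force'
python3 - <<'E'
from h import *
print('tcp fx',fx(bot.observe()['position']))
E
```

```text
position: [0.5639, -0.1027, 0.0612]
tool_rot: [-3.141, 0.0, 1.52]
force: [0.0, 0.1, -0.9]
grip_width: 0.0092
finger_force: 59.3
position: [0.5782, -0.1033, 0.061]
tool_rot: [-3.14, 0.001, 1.52]
force: [-10.2, 0.0, 14.6]
grip_width: 0.009
finger_force: 61.7
tcp fx [-28.98514945 -75.43968757]
```

Contact is felt and the carrier is home. Release, retreat and verify everything.

```bash

python3 -m inch '[[0,0,0,0,0,0,0.4],[0,0,0,0,0,0,0.4],[0,0,0,0,0,0,0.4],[0,0,0,0,0,0,0.4],[0,0,-0.25,0,0,0,0.4],[0,0,-0.5,0,0,0,0.4],[0,0,-0.7,0,0,0,0.4],[0,0,-0.7,0,0,0,0.4],[0,0,-0.7,0,0,0,0.4]]' | grep -E 'pos|rot|width|force'
python3 - <<'E'
from h import *
st(); w=grab('wrist'); save(w['img'],'w13.png')
P=cloud(w);F=fx(P);z=P[...,2];g=w['img'].min(2)
for y in(-25,-75):
  for n,m in(('sled',(abs(z-.022)<.003)&(F[...,0]<22)&(F[...,0]>-60)),('tab',(abs(z-.074)<.004)&(F[...,0]<0)&(F[...,0]>-60)),('nose',(abs(z-.022)<.003)&(F[...,0]>58)&(F[...,0]<97))):
    k=m&(abs(F[...,1]-y)<18)&(g>90)
    if k.sum(): print(y,n,k.sum(),np.median(z[k]).round(4),np.percentile(F[k],[2,98],axis=0).round(1).tolist())
m=(abs(z-.0475)<.01)&(abs(F[...,0]-40)<10)&(F[...,1]<-20)&(F[...,1]>-110); print('bar',np.median(z[m]))
c=np.array([.6507,-.0311]);d=np.hypot(P[...,0]-c[0],P[...,1]-c[1])
Q=P[(d<.022)&(z>.076)&(z<.083)][:,:2]-c; print(len(Q))
ang=np.arange(0,180,2); wd=np.array([np.ptp(Q@[np.cos(np.radians(a)),np.sin(np.radians(a))]) for a in ang])
print('flat',(np.degrees(np.angle((wd*np.exp(1j*6*np.radians(ang))).sum())/6)+30)%60,wd.min(),wd.max())
E
```

```text
position: [0.5787, -0.1035, 0.2001]
tool_rot: [-3.141, 0.0, 1.52]
force: [-0.4, -0.4, -0.1]
grip_width: 0.0341
finger_force: 0.0
{'clock': 37.175, 'qpos': [0.5999, 0.6216, -0.7706, 1.7203, 0.5005, 1.0076, -0.4033], 'position': [0.5787, -0.1035, 0.2001], 'tool_rot': [-3.1411, 0.0002, 1.5201], 'force': [-0.3844, -0.4208, -0.1059], 'grip_width': 0.0341, 'finger_force': 0.0}
-25 sled 2215 0.0221 [[-30.5, -42.4], [21.1, -9.1]]
-25 tab 389 0.0739 [[-34.7, -35.6], [-25.1, -16.2]]
-25 nose 439 0.0221 [[62.5, -42.0], [95.4, -9.4]]
-75 sled 1945 0.0221 [[-30.8, -92.4], [21.1, -59.2]]
-75 tab 330 0.0741 [[-34.4, -85.5], [-25.1, -66.0]]
-75 nose 469 0.0221 [[62.6, -92.2], [95.4, -59.2]]
bar 0.04769730186365293
1190
flat 34.69205217891053 0.027013763733082372 0.030858683234028995
```

View pics/w13.png

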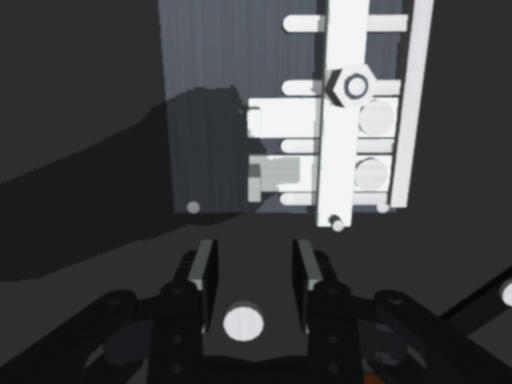

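Both fresh carriers are home in lanes 2 and 1: noses at 95.4 mm, flat, bar up at 47.7 mm. The flats at 34.7° mod 60 show the nut began at about 0.4 rad and hit its upper stop. I'll turn the wrist to -115.3° yaw so that one screw-down stroke suffices.

```bash

python3 -m inch '[[0,0,0,0,0,-1,0.65],[0,0,0,0,0,-1,0.65],[0,0,0,0,0,-1,0.65],[0,0,0,0,0,-1,0.65],[0,0,0,0,0,-1,0.65],[0,0,0,0,0,-1,0.65],[0,0,0,0,0,-1,0.65],[0,0,0,0,0,-1,0.65],[0,0,0,0,0,-1,0.65],[0,0,0,0,0,-1,0.65]]' 80 | grep -E 'pos|rot|width|force'
python3 -m inch '[[0,0,0,0,0,-0.751,0.65],[0,0,0,0,0,-0.751,0.65],[0,0,0,0,0,-0.751,0.65],[0,0,0,0,0,-0.751,0.65],[0,0,0,0,0,-0.751,0.65],[0,0,0,0,0,-0.751,0.65],[0,0,0,0,0,-0.751,0.65],[0,0,0,0,0,-0.751,0.65],[0,0,0,0,0,-0.751,0.65]]' | grep -E 'pos|rot|width|force'
python3 - <<'E'
from h import *
s=st(); r=R.from_euler('xyz',s['tool_rot']); print('units',r.inv().apply(np.array([.651,-.031,s['position'][2]])-s['position'])/.2,'dz',(s['position'][2]-.0715)/.2, 'yaw',np.degrees(s['tool_rot'][2]))
E
```

```text
position: [0.5786, -0.1033, 0.1995]
tool_rot: [3.141, -0.002, 3.091]
force: [-0.9, 0.5, 0.4]
grip_width: 0.0554
finger_force: 0.0
position: [0.5789, -0.1033, 0.2003]
tool_rot: [3.141, -0.0, -2.015]
force: [-0.9, 0.1, -0.4]
grip_width: 0.0553
finger_force: 0.0
{'clock': 39.6, 'qpos': [0.8732, 0.9072, -1.3517, 1.7069, 0.9185, 1.315, 2.0269], 'position': [0.5789, -0.1033, 0.2003], 'tool_rot': [3.1413, -0.0001, -2.0146], 'force': [-0.9366, 0.1284, -0.3929], 'grip_width': 0.0553, 'finger_force': 0.0}
units [-4.81218750e-01 -1.70529155e-01 -1.12429737e-04] dz 0.6441714427189443 yaw -115.42915353448491
```

```bash

python3 -m inch '[[-0.25,-0.09,0,0,0,0,0.65],[-0.481,-0.171,0,0,0,0,0.65],[-0.481,-0.171,0,0,0,0,0.65],[-0.481,-0.171,0,0,0,0,0.65],[-0.481,-0.171,0,0,0,0,0.65]]' | grep -E 'pos|rot|width|force'
python3 - <<'E'
from h import *
s=st(); r=R.from_euler('xyz',s['tool_rot']); print('units',r.inv().apply(np.array([.651,-.031,s['position'][2]])-s['position'])/.2,'dz',(s['position'][2]-.0715)/.2, 'yaw',np.degrees(s['tool_rot'][2]))
w=grab('wrist'); P=cloud(w); z=P[...,2]; c=np.array([.6507,-.0311]);d=np.hypot(P[...,0]-c[0],P[...,1]-c[1])
Q=P[(d<.022)&(z>.077)&(z<.083)][:,:2]-c; print(len(Q),(Q.max(0)+Q.min(0))/2)
ang=np.arange(0,180,2); wd=np.array([np.ptp(Q@[np.cos(np.radians(a)),np.sin(np.radians(a))]) for a in ang])
print('flat',(np.degrees(np.angle((wd*np.exp(1j*6*np.radians(ang))).sum())/6)+30)%60,wd.min(),wd.max())
E
```

```text
position: [0.6506, -0.0323, 0.2005]
tool_rot: [-3.141, -0.001, -2.014]
force: [-0.3, 0.4, -0.3]
grip_width: 0.0554
finger_force: 0.0
{'clock': 40.225, 'qpos': [0.6591, 0.9593, -1.2966, 1.5305, 0.9346, 1.3716, 1.9796], 'position': [0.6506, -0.0323, 0.2005], 'tool_rot': [-3.1415, -0.0007, -2.0143], 'force': [-0.2754, 0.4449, -0.2916], 'grip_width': 0.0554, 'finger_force': 0.0}
units [-6.49250865e-03  1.00535134e-03 -4.43102382e-06] dz 0.6450769952510113 yaw -115.41077431299712
908 [ 0.0005253  -0.00038569]
flat 35.18673958651551 0.0267284859988845 0.03126770068966233
```

```bash

python3 -m inch '[[-0.006,0,0.2,0,0,0,0.65],[-0.006,0,0.4,0,0,0,0.65],[-0.006,0,0.55,0,0,0,0.65],[-0.006,0,0.645,0,0,0,0.65],[-0.006,0,0.645,0,0,0,0.65],[-0.006,0,0.645,0,0,0,0.65]]' 80 | grep -E 'pos|rot|width|force'
python3 -m inch '[[0,0,0,0,0,0,0],[0,0,0,0,0,0,0],[0,0,0,0,0,0,0],[0,0,0,0,0,0,0],[0,0,0,0,0,0,0],[0,0,0,0,0,0,0],[0,0,0,0,0,0,0]]' | grep -E 'pos|rot|width|force'
python3 -m inch '[[0,0,0.0026,0,0,0.11,0],[0,0,0.0052,0,0,0.22,0],[0,0,0.0078,0,0,0.33,0],[0,0,0.0104,0,0,0.44,0],[0,0,0.013,0,0,0.55,0],[0,0,0.0156,0,0,0.66,0],[0,0,0.018,0,0,0.77,0],[0,0,0.0208,0,0,0.88,0],[0,0,0.0236,0,0,1,0],[0,0,0.0236,0,0,1,0]]' | grep -E 'pos|rot|width|force'
python3 -c "from h import *;st()"
```

```text
position: [0.652, -0.0298, 0.0728]
tool_rot: [-3.141, 0.001, -2.013]
force: [0.1, 0.1, -0.1]
grip_width: 0.0555
finger_force: 0.0
position: [0.6519, -0.0299, 0.0726]
tool_rot: [-3.14, 0.0, -2.013]
force: [-2.6, -0.7, 8.0]
grip_width: 0.0254
finger_force: 78.2
position: [0.6521, -0.0306, 0.0679]
tool_rot: [-3.141, 0.002, 2.697]
force: [-0.4, -3.8, 8.7]
grip_width: 0.0259
finger_force: 79.0
{'clock': 43.15, 'qpos': [0.5246, 0.9813, -0.9559, 1.6093, 0.904, 1.0464, 0.4185], 'position': [0.6521, -0.0306, 0.0679], 'tool_rot': [-3.1409, 0.002, 2.6969], 'force': [-0.39, -3.7915, 8.687], 'grip_width': 0.0259, 'finger_force': 79.0212}
```

```bash

python3 -m inch '[[0,0,0.0026,0,0,0.11,0],[0,0,0.0052,0,0,0.22,0],[0,0,0.0078,0,0,0.33,0],[0,0,0.0104,0,0,0.44,0],[0,0,0.013,0,0,0.55,0],[0,0,0.0156,0,0,0.66,0],[0,0,0.018,0,0,0.77,0],[0,0,0.0208,0,0,0.88,0],[0,0,0.0236,0,0,1,0],[0,0,0.0236,0,0,1,0]]' | grep -E 'pos|rot|width|force'
python3 -m inch '[[0,0,0.0026,0,0,0.1,0],[0,0,0.0052,0,0,0.2,0],[0,0,0.0078,0,0,0.3,0],[0,0,0.009,0,0,0.38,0],[0,0,0.009,0,0,0.38,0],[0,0,0.009,0,0,0.38,0]]' | grep -E 'pos|rot|width|force'
python3 - <<'E'
from h import *
st()
w=grab('wrist');P=cloud(w);F=fx(P);z=P[...,2];m=(abs(F[...,0]-40)<10)&(abs(F[...,1])>35)&(abs(F[...,1])<105)&(z>.03)&(z<.05)
print('bar top',np.median(z[m]),m.sum())
E
```

```text
position: [0.6515, -0.0307, 0.0631]
tool_rot: [3.141, 0.002, 1.127]
force: [-4.6, -6.1, 12.7]
grip_width: 0.026
finger_force: 79.6
position: [0.6513, -0.0306, 0.0614]
tool_rot: [3.141, 0.001, 0.533]
force: [-7.8, -5.4, 13.5]
grip_width: 0.0257
finger_force: 79.9
{'clock': 45.15, 'qpos': [0.2794, 0.8393, -0.5096, 1.6257, 0.5233, 0.8165, -1.4923], 'position': [0.6513, -0.0306, 0.0614], 'tool_rot': [3.1406, 0.0008, 0.5328], 'force': [-7.8471, -5.4326, 13.4926], 'grip_width': 0.0257, 'finger_force': 79.8666}
bar top 0.036380908508132456 7153
```

The bar is down at 36.4 mm against 36.2 mm tight, so the nut is at about 0.06 rad. Release, rise and do a final check.

```bash

python3 -m inch '[[0,0,0,0,0,0,0.65],[0,0,0,0,0,0,0.65],[0,0,0,0,0,0,0.65],[0,0,0,0,0,0,0.65],[0,0,-0.25,0,0,0,0.65],[0,0,-0.5,0,0,0,0.65],[0,0,-0.75,0,0,0,0.65],[0,0,-1,0,0,0,0.65],[0,0,-1,0,0,0,0.65],[0,0,-1,0,0,0,0.65]]' | grep -E 'pos|rot|width|force'
python3 - <<'E'
from h import *
st(); w=grab('wrist'); s=grab('scene')
P=cloud(w);F=fx(P);z=P[...,2];g=w['img'].min(2)
m=(abs(F[...,0]-40)<10)&(abs(F[...,1])>35)&(abs(F[...,1])<105)&(z>.03)&(z<.05); print('bar',np.median(z[m]))
for y in(-25,-75):
  for n,m in(('sled',(abs(z-.022)<.003)&(F[...,0]<22)&(F[...,0]>-60)),('tab',(abs(z-.074)<.004)&(F[...,0]<0)&(F[...,0]>-60)),('nose',(abs(z-.022)<.003)&(F[...,0]>58)&(F[...,0]<97))):
    k=m&(abs(F[...,1]-y)<18)&(g>80)
    if k.sum(): print(y,n,k.sum(),np.median(z[k]).round(4),np.percentile(F[k],[2,98],axis=0).round(1).tolist())
save(cv2.resize(s['img'],(800,600)),'s_end.png')
E
```

```text
position: [0.6513, -0.0301, 0.2598]
tool_rot: [-3.142, 0.0, 0.532]
force: [-0.2, -0.5, -0.2]
grip_width: 0.0558
finger_force: 0.0
{'clock': 46.45, 'qpos': [0.3388, 0.6157, -0.6108, 1.4872, 0.3704, 1.1562, -1.3745], 'position': [0.6513, -0.0301, 0.2598], 'tool_rot': [-3.1415, 0.0005, 0.5322], 'force': [-0.1795, -0.4703, -0.1503], 'grip_width': 0.0558, 'finger_force': 0.0}
bar 0.03646906176119261
-25 sled 1229 0.0221 [[-31.2, -41.7], [20.6, -8.9]]
-25 tab 205 0.0738 [[-34.4, -34.6], [-24.7, -15.6]]
-25 nose 450 0.0221 [[58.3, -42.0], [94.6, -8.5]]
-75 sled 1252 0.0222 [[-34.6, -89.1], [21.0, -57.6]]
-75 tab 199 0.074 [[-39.7, -82.1], [-29.8, -63.1]]
-75 nose 289 0.0222 [[58.7, -89.3], [89.9, -57.2]]
```

View pics/s_end.png

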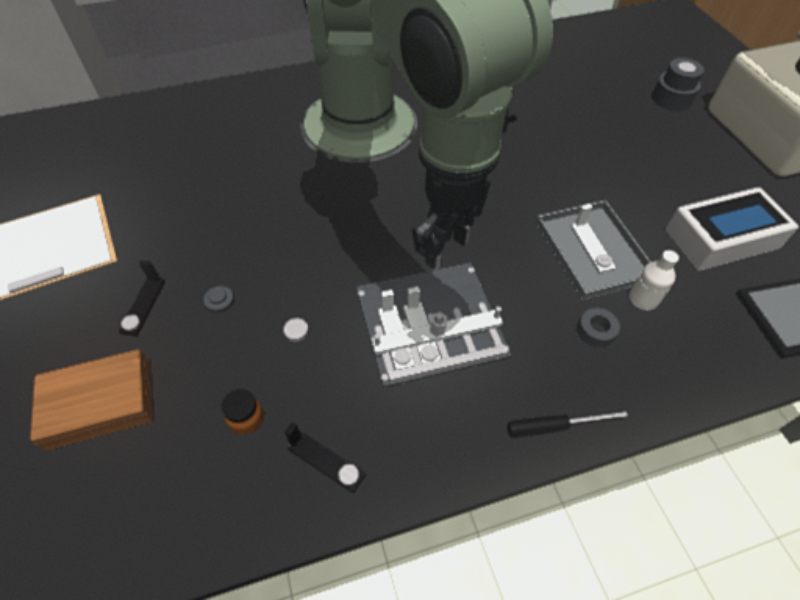

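The scene shows the finished carrier in the tray at (595,245), both fresh ones in the fixture at (390,325) and (417,320), and bystanders in place. The lane-1 carrier was knocked back about 5 mm, giving an origin x of about 25 mm. That is in tolerance but marginal, so I'll nudge it home gently; the bar still has a little clearance over the sled.

```bash

python3 -m inch '[[0,0,0,0,0,-0.63,0.5],[0,0,0,0,0,-0.63,0.5],[0,0,0,0,0,-0.63,0.5],[0,0,0,0,0,-0.63,0.5],[0,0,0,0,0,-0.63,0.5],[0,0,0,0,0,-0.63,0.5],[0,0,0,0,0,-0.63,0.5],[0,0,0,0,0,-0.63,0.5]]' 30 | grep -E 'pos|rot|width|force'
python3 - <<'E'
from h import *
s=st(); r=R.from_euler('xyz',s['tool_rot']); print('units',r.inv().apply(np.array([.5726,-.1002,.061])-s['position'])/.2)
E
```

```text
position: [0.6514, -0.0299, 0.2598]
tool_rot: [-3.141, -0.0, 1.52]
force: [-1.0, -0.0, 0.0]
grip_width: 0.0425
finger_force: 0.0
{'clock': 47.55, 'qpos': [0.463, 0.6754, -0.836, 1.4795, 0.5168, 1.2178, -0.4941], 'position': [0.6514, -0.0299, 0.2598], 'tool_rot': [-3.1408, -0.0001, 1.5205], 'force': [-0.9576, -0.0092, 0.0084], 'grip_width': 0.0425, 'finger_force': 0.0}
units [-0.37093104 -0.3747986   0.99403618]
```

```bash

python3 -m inch '[[-0.2,-0.2,0,0,0,0,0.5],[-0.371,-0.375,0,0,0,0,0.5],[-0.371,-0.375,0,0,0,0,0.5],[-0.371,-0.375,0.25,0,0,0,0.5],[-0.371,-0.375,0.5,0,0,0,0.5],[-0.371,-0.375,0.75,0,0,0,0.5],[-0.371,-0.375,0.95,0,0,0,0.5],[-0.371,-0.375,0.994,0,0,0,0.5],[-0.371,-0.375,0.994,0,0,0,0.5],[-0.371,-0.375,0.994,0,0,0,0.5]]' 30 | grep -E 'pos|rot|width|force'
python3 -m inch '[[0,0,0,0,0,0,0],[0,0,0,0,0,0,0],[0,0,0,0,0,0,0],[0,0,0,0,0,0,0],[0,0,0,0,0,0,0],[0,0,0,0,0,0,0]]' | grep -E 'pos|rot|width|force'
python3 -m inch '[[0,0.006,0,0,0,0,0],[0,0.012,0,0,0,0,0],[0,0.018,0,0,0,0,0],[0,0.024,0,0,0,0,0],[0,0.027,0,0,0,0,0],[0,0.027,0,0,0,0,0]]' | grep -E 'pos|rot|width|force'
python3 -c "
from h import *
print('tcp fx',fx(bot.observe()['position']))"
```

```text
position: [0.5739, -0.1003, 0.0631]
tool_rot: [3.139, 0.0, 1.522]
force: [-0.1, -0.7, -0.1]
grip_width: 0.0425
finger_force: 0.0
position: [0.5733, -0.1006, 0.0623]
tool_rot: [3.141, 0.0, 1.522]
force: [-1.9, -0.8, 8.2]
grip_width: 0.0093
finger_force: 29.8
position: [0.578, -0.1008, 0.0623]
tool_rot: [-3.141, 0.001, 1.522]
force: [-7.6, 0.7, 13.1]
grip_width: 0.0098
finger_force: 30.4
tcp fx [-29.256607   -72.93274427]
```

```bash

python3 -m inch '[[0,0,0,0,0,0,0.4],[0,0,0,0,0,0,0.4],[0,0,0,0,0,0,0.4],[0,0,0,0,0,0,0.4],[0,0,-0.25,0,0,0,0.4],[0,0,-0.5,0,0,0,0.4],[0,0,-0.7,0,0,0,0.4],[0,0,-0.8,0,0,0,0.4],[0,0,-0.8,0,0,0,0.4],[0,0,-0.8,0,0,0,0.4]]' | grep -E 'pos|rot|width|force'
python3 - <<'E'
from h import *
st(); w=grab('wrist')
P=cloud(w);F=fx(P);z=P[...,2];g=w['img'].min(2)
m=(abs(F[...,0]-40)<10)&(abs(F[...,1])>35)&(abs(F[...,1])<105)&(z>.03)&(z<.05); print('bar',np.median(z[m]))
for y in(-25,-74):
  for n,m in(('tab',(abs(z-.074)<.004)&(F[...,0]<0)&(F[...,0]>-60)),('nose',(abs(z-.022)<.003)&(F[...,0]>58)&(F[...,0]<97))):
    k=m&(abs(F[...,1]-y)<18)&(g>80)
    if k.sum(): print(y,n,k.sum(),np.median(z[k]).round(4),np.percentile(F[k],[2,98],axis=0).round(1).tolist())
t=grab('top'); P=cloud(t); m=(t['img'].min(2)>205)&(abs(P[...,0]-.54)<.09)&(abs(P[...,1]-.347)<.05)
Q=P[m]; print('done',cv2.minAreaRect(Q[:,:2].astype(np.float32)),np.median(Q[:,2]))
E
```

```text
position: [0.5778, -0.1008, 0.2203]
tool_rot: [-3.14, -0.0, 1.522]
force: [0.2, 0.0, -0.7]
grip_width: 0.034
finger_force: 0.0
{'clock': 51.55, 'qpos': [0.6438, 0.6177, -0.8479, 1.702, 0.5195, 1.0641, -0.4227], 'position': [0.5778, -0.1008, 0.2203], 'tool_rot': [-3.14, -0.0, 1.5218], 'force': [0.1823, 0.0053, -0.7294], 'grip_width': 0.034, 'finger_force': 0.0}
bar 0.03640999420117117
-25 tab 334 0.0739 [[-34.8, -35.4], [-25.2, -16.1]]
-25 nose 572 0.022 [[58.8, -42.6], [95.2, -9.5]]
-74 tab 280 0.074 [[-35.1, -82.0], [-25.9, -63.2]]
-74 nose 564 0.022 [[58.7, -89.9], [95.1, -56.1]]
done ((0.5436749458312988, 0.3471926748752594), (0.04532044753432274, 0.12892960011959076), 80.1904067993164) 0.015477765893727909
```

```bash
python3 -c "
from workcell import bot
print(bot.job_done())"
```

```text
the job is handed in; nothing more can be done
None
```

The changeover is done and handed in: the one finished carrier lies flat in the tray, both fresh carriers are fully home in lanes 1 and 2, and the nut is screwed tight, though no verdict came back.

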